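Lamp heads from burn-in rail to packing carrier, order kept

ROBOT

A 6-joint arm with a two-finger parallel gripper is mounted at the origin on the work surface. World frame = base frame: x ahead of the robot, y to its left, z up, the work surface at z = 0. Lengths are in m, angles in rad, forces in N, time in s.
With the tool pointing down it reaches from about 0.275 to 0.85 m from the base axis. Payload 5.2 kg.
Tool frame: the origin (TCP) lies midway between the tips of the shut fingers; the grasp point (between the pads) lies grasp_offset behind it (grasp_offset is the distance from the TCP to the grasp point, in m); x points along the fingers, y is the direction in which the jaws open and shut, and the axes are right-handed (so a half turn about x gives the same grasp; the last joint's range is limited). The gripper opens to 85 mm and grips with 20 to 120 N. Pads are 22 mm wide; open, the fingers measure 114 mm over their backs; the gripper's body (76 mm by 85 mm) begins 54 mm behind the grasp point. The pads swing forward as they close: fully open they stand 13 mm farther back than shut.
Start: joints at [0.926, 0.259, 1.535, -0, 1.348, -0.203], TCP at [0.235, 0.497, 0.231] pointing down, gripper open.
Joint ranges: [-3.14, 3.14], [-0.91, 2.08], [0.19, 2.58], [-1.22, 4.36], [0.22, 2.71], [-3.12, 3.12]. Speed limits (rad/s): [2.57, 2.57, 3.14, 3.14, 3.14, 3.14].

INTERFACE

Orientations are given as a unit quaternion [x, y, z, w].
In Python, from rig import * gives the robot as it stands.
- The arm moves only by the tool jog_arm, never from a script. Its argument "rows" is a list that holds one entry, the list of rows, each a list of 6 numbers: the shift along the tool's x, y, z in cm, then the turn, a rotation vector about the tool's x, y, z in rad. A call has 1 to 12 rows; each row shifts and turns the pose as measured when the row begins, along the tool's axes as they then stand; what a row does not reach is not made up. A row lasts 1/8 s, in which the tool goes at most 62.5 mm and 10.7 degrees, less where a joint would pass 70% of its speed; a pose out of reach is approached as far as the arm can. A call is refused whole if a number of a shift passes 6.25 or a number of a turn 0.188, either way. A call with a gripper value outside its range is refused whole. "hand" is the opening in per cent of the stroke, from 0 (shut) to 100 (fully open), set as the call begins (left out, the last holds). The fingers move at their own pace and stop on an object; the grip force is fixed at half the most. Time passes only in rows, so rows that do not move let the fingers close. It gives the time, the measured TCP pose, the force and the opening at its end, in the units of the state.
- read_state(): the state, without advancing time (a new reading comes with each control period).
- snapshot(name): name is "scene" or "side" or "wrist"; returns the picture (384x512x3 uint8, red, green, blue); there is no depth.
- camera_info(name): a dict with "mtx" (3x3 intrinsics, pixels), "rvec" (rotation vector, rad) and "tvec" (3), from world to camera coordinates, as OpenCV has them; the wrist camera has in their place "mount" (4x4, takes a point from camera to tool coordinates, whose origin is the TCP and whose axes are the tool frame's). Camera axes: x right, y down, z forward; pixel columns grow to the right and rows downward; lengths in m; the calibration is good to about 2 mm. A picture is of the moment at which its call begins: read the wrist's pose just before it. camera_info takes no time and is no camera call.
- hand_in(): hands the job in, once; it reports no verdict.
The state is a dict: "time_s": time; "qpos": joint angles; "dq": joint speeds; "joint_torque": joint torques, N m; "eef_pos": TCP position; "eef_rot": TCP orientation; "ft_force": force on the tool from outside, world axes, zero at the start; "ft_torque": the same for the moment, N m; "opening": opening from 0.0 (shut) to 1.0 (fully open).
Only numpy, scipy, OpenCV 4.12 (cv2) and the standard library are available. Lean on these libraries where they do the work, as an engineer would, in place of code of your own. Each camera call takes 0.05 s, during which the arm holds its last target. There are 200 camera calls.

TASK

The four lamp heads on the burn-in rail are tested: move them into the packing carrier, one to each place, and keep their order as on the test sheet: the head nearest the rail's power feed unit goes into the place at the carrier's yellow-taped end, the next one beside it, and so on. Stand each head upright in its place on the cork floor and let go; it is glass, so set it down gently, never tip it over and do not knock the heads against one another.

Things in the scene. Friction and masses are not known exactly. Their poses are not given: they have to be found in the camera images.
- head_egg: Lamp head: white opal glass egg, 56 mm across at its widest 62 mm above the origin, top at 100 mm, on a white lampholder with a flat foot 44 mm across and 24 mm high, narrowing to 34 mm at 31 mm. Loose, 0.13 to 0.21 kg, stands upright by itself; round about its z axis (up), yaw does not matter. Origin: centre of the underside of the foot.
- head_ball: Lamp head: amber glass ball 48 mm across, its centre 52 mm above the origin, top at 76 mm, on a black lampholder with a flat foot 44 mm across and 24 mm high, narrowing to 34 mm at 31 mm. Loose, 0.13 to 0.21 kg, stands upright by itself; round about its z axis (up), yaw does not matter. Origin: centre of the underside of the foot.
- head_tube: Lamp head: dark smoke-green glass cylinder 40 mm across, straight from 30 to 86 mm above the origin, top at 92 mm, on a black lampholder with a flat foot 44 mm across and 24 mm high, narrowing to 34 mm at 31 mm. Loose, 0.13 to 0.21 kg, stands upright by itself; round about its z axis (up), yaw does not matter. Origin: centre of the underside of the foot.
- head_crown: Lamp head: white glass ball with copper-mirrored top, 52 mm across, its centre 55 mm above the origin, top at 81 mm, on a white lampholder with a flat foot 44 mm across and 24 mm high, narrowing to 34 mm at 31 mm. Loose, 0.13 to 0.21 kg, stands upright by itself; round about its z axis (up), yaw does not matter. Origin: centre of the underside of the foot.
- base_black: Black contact base, 66 x 66 x 12 mm, fixed on the burn-in rail; its lamp head, the white egg, stands within 3 mm of its centre. Origin: centre of its underside; its top is 12 mm above that (40 mm above the table). z up, y along the rail (either way), x across it. The four bases stand in a straight row at 74 mm pitch, in any order.
- base_blue: Blue contact base, 66 x 66 x 12 mm, fixed on the burn-in rail; its lamp head, the amber ball, stands within 3 mm of its centre. Origin: centre of its underside; its top is 12 mm above that (40 mm above the table). z up, y along the rail (either way), x across it. The four bases stand in a straight row at 74 mm pitch, in any order.
- base_orange: Orange contact base, 66 x 66 x 12 mm, fixed on the burn-in rail; its lamp head, the dark tube, stands within 3 mm of its centre. Origin: centre of its underside; its top is 12 mm above that (40 mm above the table). z up, y along the rail (either way), x across it. The four bases stand in a straight row at 74 mm pitch, in any order.
- base_green: Green contact base, 66 x 66 x 12 mm, fixed on the burn-in rail; its lamp head, the copper-topped ball, stands within 3 mm of its centre. Origin: centre of its underside; its top is 12 mm above that (40 mm above the table). z up, y along the rail (either way), x across it. The four bases stand in a straight row at 74 mm pitch, in any order.
- feed: Grey power feed unit with a red rocker switch on top, 60 x 50 x 52 mm high, fixed at either end of the burn-in rail; a plain aluminium end stop 28 mm high closes the other end. Origin: centre of its underside, at table height; the centres of first to fourth base are 67, 141, 215 and 289 mm from it. The rail is an aluminium track on feet 84 mm across, its top 28 mm above the table.
- carrier: Fixed plywood packing carrier, 80 x 312 mm, with 4 places 68 mm square in a row. Origin: centre of underside, at table height; y along the row, z up. The -y end board has yellow tape on top. Place centres from there: y = -111, -37, 37, 111 mm, x = 0. Cork floor 12 mm above the origin; long walls and 6 mm dividers rise to 30 mm, end boards to 53 mm. It is beside the rail, left or right.
Things that resemble listed ones, but are neither listed nor needed, are in the scene too. Leave any blue look-alike of the feed alone. What is shaped like the head_egg but purple is not meant.

How it is judged:
By the outcome, as a careful person would: the job done as asked, in the order asked, and still so for the second after the job is handed in, with the robot touching nothing.
It also fails if it takes over 112 s, if anything falls off the work surface, if the arm or the gripper's body presses on something with over 40 N, if the wrist force passes 120 N, or if a joint passes its speed limit or range.

## Working session

There is one attempt and no reset: what is moved stays moved. The work goes in short steps, Python scripts to look and compute and a tool call to move; the robot and the scene stay as the last step left them, time stands still between calls to the robot, and variables do not carry over. Pictures are saved under pics/ and viewed, and the job is handed in when it is done.

Besides the shell and the picture viewer there is one more tool, called in YAML: its name, and indented under it one key for each argument. jog_arm: Moves the arm, as the interface text tells. Its arguments: {"type":"object","properties":{"rows":{"type":"array"},"hand":{"type":"number"}},"required":["rows"]}

```bash
ls; mkdir -p pics; python3 - <<'E'
from rig import *
import cv2
s=read_state();print({k:s[k] for k in s})
for n in("scene","side","wrist"):
    cv2.imwrite(f"pics/{n}0.png",snapshot(n)[:,:,::-1]); print(n,camera_info(n))
E
```

```text
pics
{'time_s': 0.0, 'qpos': array([ 9.26198980e-01,  2.59350347e-01,  1.53610081e+00, -1.80310669e-05,
        1.34799224e+00, -2.02797919e-01]), 'dq': array([-0.00060065,  0.00055184,  0.00050029, -0.00145409, -0.00074719,
        0.00285673]), 'joint_torque': array([ 1.11050907e-03, -4.46043599e+01, -2.90578455e+01, -4.24100426e-04,
        1.15766516e-02,  1.63567336e-06]), 'eef_pos': array([0.23481746, 0.49676284, 0.23046362]), 'eef_rot': array([ 0.15433196,  0.69018796, -0.15553003,  0.68966125]), 'ft_force': array([-0.02744513,  0.17500123,  0.15738871]), 'ft_torque': array([ 9.62647638e-05,  1.87294511e-02, -7.86501189e-03]), 'opening': 1.0000572220904942}
scene {'mtx': array([[476.60777058,   0.        , 253.7701168 ],
       [  0.        , 476.60777058, 190.82753587],
       [  0.        ,   0.        ,   1.        ]]), 'rvec': array([ 1.70405045,  1.46990167, -0.83066195]), 'tvec': array([-0.07793513, -0.20109013,  1.68352888])}
side {'mtx': array([[397.51606343,   0.        , 258.45106292],
       [  0.        , 397.51606343, 191.76475878],
       [  0.        ,   0.        ,   1.        ]]), 'rvec': array([ 2.15626991, -0.91604105,  0.43001768]), 'tvec': array([-0.35000546,  0.2833586 ,  0.85305866])}
wrist {'mtx': array([[312.87593854,   0.        , 258.61617491],
       [  0.        , 312.87593854, 192.10297318],
       [  0.        ,   0.        ,   1.        ]]), 'mount': array([[ 2.24054394e-05, -2.77951692e-01,  9.60595053e-01,
        -1.42964516e-01],
       [ 9.99999997e-01,  8.08203356e-05,  6.11180774e-08,
         1.01031627e-03],
       [-7.76526025e-05,  9.60595050e-01,  2.77951692e-01,
        -7.11051122e-02],
       [ 0.00000000e+00,  0.00000000e+00,  0.00000000e+00,
         1.00000000e+00]])}
```

View pics/scene0.png

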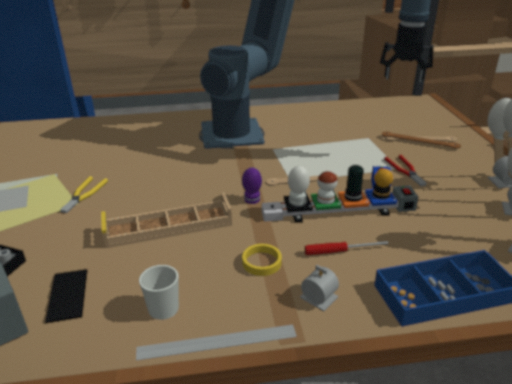

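View pics/side0.png

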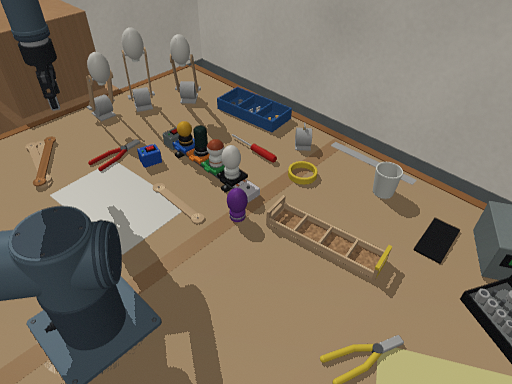

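View pics/wrist0.png

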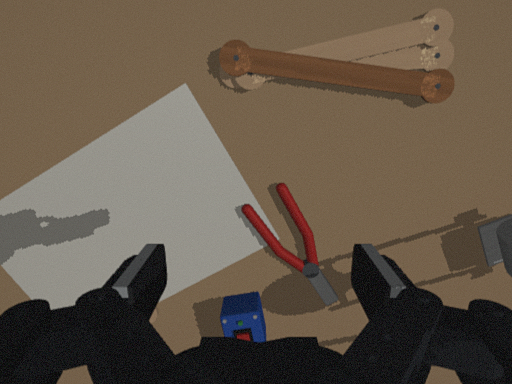

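```bash
python3 - <<'E'
import cv2
a=cv2.imread("pics/scene0.png");b=cv2.imread("pics/side0.png")
r=lambda i,x,y,w,h,k:cv2.resize(i[y:y+h,x:x+w],None,fx=k,fy=k,interpolation=cv2.INTER_CUBIC)
cv2.imwrite("pics/c1.png",r(a,90,155,160,100,5))
cv2.imwrite("pics/c2.png",r(a,235,145,190,80,4))
cv2.imwrite("pics/c3.png",r(b,255,185,150,100,5))
cv2.imwrite("pics/c4.png",r(b,130,110,150,115,5))
E
```

```text
(no output)
```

View pics/c1.png

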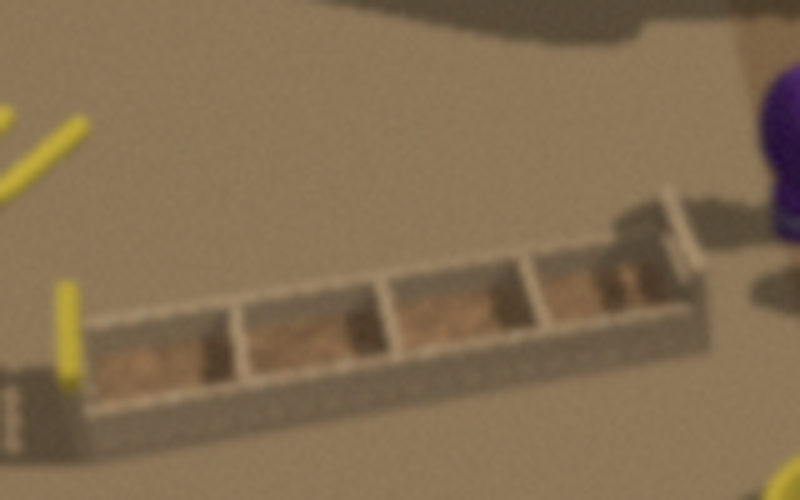

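View pics/c2.png

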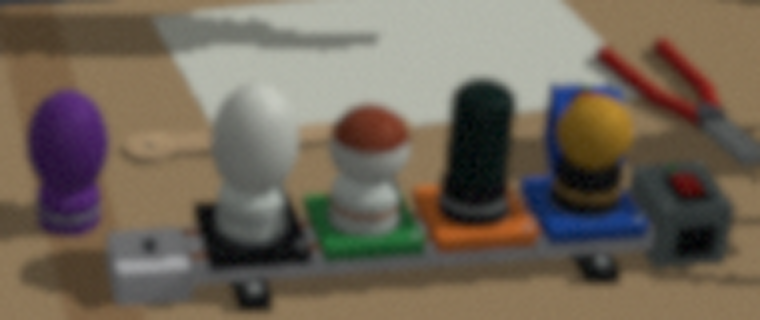

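View pics/c3.png

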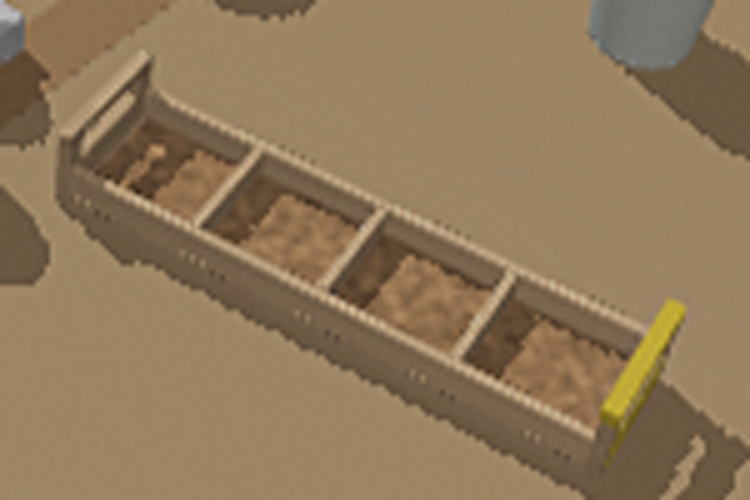

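View pics/c4.png

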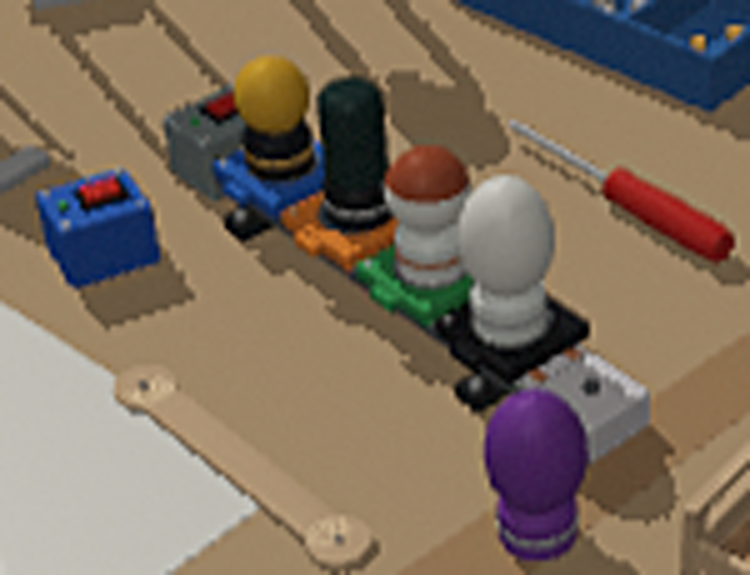

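```bash
cat > h.py <<'E'
from rig import *
import numpy as np, cv2
from scipy.optimize import least_squares
from scipy.spatial.transform import Rotation as R
def proj(n,P):
    c=camera_info(n); return cv2.projectPoints(np.array(P,float).reshape(-1,1,3),c["rvec"],c["tvec"],c["mtx"],None)[0][:,0]
def projw(s,P):
    c=camera_info("wrist"); r=R.from_quat(s["eef_rot"]); M=c["mount"]
    T=r.inv().apply(np.array(P,float).reshape(-1,3)-s["eef_pos"]); C=(T-M[:3,3])@M[:3,:3]
    return (C[:,:2]/C[:,2:])@c["mtx"][:2,:2].T+c["mtx"][:2,2]
def place(p,L):
    L=np.array(L,float); c,s=np.cos(p[2]),np.sin(p[2])
    return np.c_[p[0]+c*L[:,0]-s*L[:,1],p[1]+s*L[:,0]+c*L[:,1],L[:,2]]
E
python3 - <<'E'
from h import *
sc1=lambda L:np.array(L)/5+[90,155]
sc2=lambda L:np.array(L)/4+[235,145]
sd3=lambda L:np.array(L)/5+[255,185]
sd4=lambda L:np.array(L)/5+[130,110]
def fit(L,a,b,p0):
  for m in("scene","side","both"):
    f=lambda p:np.r_[(proj("scene",place(p,L))-a).ravel()*(m!="side"),(proj("side",place(p,L))-b).ravel()*(m!="scene")]
    r=least_squares(f,p0); print(m,r.x.round(4)); 
  print(r.fun.reshape(2,-1,2).round(1).tolist()); return r.x
# rail: origin=feed, y toward the end stop
L=[[0,.067,.092],[0,.141,.101],[0,.215,.095],[0,.289,.105]]
r=fit(L,sc2([(596,130),(481,142),(371,143),(255,138)]),sd4([(272,95),(352,145),(428,190),(506,235)]),[.5,.3,3.1])
print("bases",place(r,[[0,y,0] for y in(.067,.141,.215,.289)]).round(4).tolist())
L=[[x,y,.03] for x in(.034,-.034) for y in(-.074,0,.074)]+[[-.04,-.153,.053],[.04,-.153,.053]]
a=sc1([(245,380),(395,355),(545,327),(233,308),(380,283),(525,258),(67,285),(68,385)])
b=sd3([(512,272),(383,212),(258,153),(458,358),(330,290),(200,225),(610,412),(678,305)])
c=fit(L,a,b,[.6,-.2,0])
print("places",place(c,[[0,y,0] for y in(-.111,-.037,.037,.111)]).round(4).tolist())
E
```

```text
scene [0.5352 0.4093 3.0998]
side [0.5295 0.4062 3.1093]
both [0.5327 0.4091 3.1047]
[[[-0.6, 1.1], [0.4, -3.1], [-0.7, 0.5], [-0.3, 0.2]], [[0.7, -0.1], [-0.9, -2.8], [-0.4, 0.3], [0.5, -0.4]]]
bases [[0.5303, 0.3421, 0.0], [0.5275, 0.2682, 0.0], [0.5248, 0.1942, 0.0], [0.5221, 0.1203, 0.0]]
scene [ 0.5327 -0.2139  0.142 ]
side [ 0.5302 -0.2151  0.1503]
both [ 0.5312 -0.2145  0.1466]
[[[-0.2, 0.2], [0.4, -0.2], [0.2, 0.2], [-0.1, -0.7], [-0.2, -0.7], [-0.8, -0.5], [-0.8, 0.4], [-0.2, -1.1]], [[0.6, -0.3], [0.2, -0.9], [0.6, -1.0], [-0.4, -0.3], [-1.7, -0.4], [-1.0, -0.3], [1.1, 0.2], [0.4, -0.2]]]
places [[0.5474, -0.3243, 0.0], [0.5366, -0.2511, 0.0], [0.5258, -0.1779, 0.0], [0.515, -0.1046, 0.0]]
```

```bash
cat >> h.py <<'E'
def goal(pos,ang):
    """print the shift (cm, in tool axes after turning) and turn to the TCP pose pos, tool down, jaws along angle ang"""
    s=read_state(); q=R.from_quat(s["eef_rot"]); best=None
    for a in(ang,ang+np.pi):
        y=np.array([np.cos(a),np.sin(a),0]); x=np.array([0,0,-1.]); G=R.from_matrix(np.c_[x,y,np.cross(x,y)])
        t=(q.inv()*G).as_rotvec()
        if best is None or abs(t[0])<abs(best[0][0]): best=(t,G)
    t,G=best
    print("t",round(s["time_s"],2),"pos",s["eef_pos"].round(4),"shift cm",(G.inv().apply(np.array(pos)-s["eef_pos"])*100).round(2),"turn",t.round(3),"q6",s["qpos"][5].round(2),"F",s["ft_force"].round(1),"open",round(s["opening"],3))
BASE=np.array([[.5303,.3421],[.5275,.2682],[.5248,.1942],[.5221,.1203]])
PLACE=np.array([[.5474,-.3243],[.5366,-.2511],[.5258,-.1779],[.5150,-.1046]])
E
python3 - <<'E'
from h import *
import rig
print([ (n,getattr(rig,n)) for n in dir(rig) if n[0]!='_' and not callable(getattr(rig,n))])
goal([*BASE[0],.23],-.037)
M=R.from_quat(read_state()["eef_rot"]).as_matrix();print(M.round(3))
E
```

```text
[('grasp_offset', 0.0187)]
t 0.15 pos [0.2349 0.4969 0.2307] shift cm [ 0.07 30.09 14.37] turn [1.166e+00 1.000e-03 1.000e-03] q6 -0.2 F [-0.4 -0.1 -0.1] open 1.0
[[-0.001  0.428  0.904]
 [-0.001  0.904 -0.428]
 [-1.    -0.001 -0.   ]]
```

jog_arm:
  rows:
    - [[0,0,0,0.18,0,0],[0,0,0,0.18,0,0],[0,0,0,0.18,0,0],[0,0,0,0.18,0,0],[0,0,0,0.18,0,0],[0,0,0,0.18,0,0],[0,0,0,0.09,0,0],[0,6,2.9,0,0,0],[0,6,2.9,0,0,0],[0,6,2.9,0,0,0],[0,6,2.9,0,0,0],[0,6,2.8,0,0,0]]

```text
time_s: 1.65
eef_pos: [0.506, 0.3381, 0.2262]
eef_rot: [-0.514, -0.482, 0.52, -0.482]
ft_force: [1.9, 0.7, 1.2]
opening: 1.002
```

```bash
python3 - <<'E'
from h import *
goal([*BASE[0],.23],-.037)
s=read_state();im=snapshot("wrist")[:,:,::-1].copy()
for b,z in zip(BASE,(.092,.126,.095,.105)):
    p=projw(s,[*b,z])[0];print(p.round(1)); cv2.drawMarker(im,tuple(int(v) for v in p.round()),(255,0,255),0,12)
cv2.imwrite("pics/w1.png",im)
E
```

```text
t 1.65 pos [0.506  0.3381 0.2262] shift cm [-0.38  2.41 -0.49] turn [-0.034  0.006  0.007] q6 0.48 F [1.9 0.7 1.2] open 1.002
[286.  176.4]
[289.7 268.1]
[287.5 316.4]
[288.8 381.1]
```

View pics/w1.png

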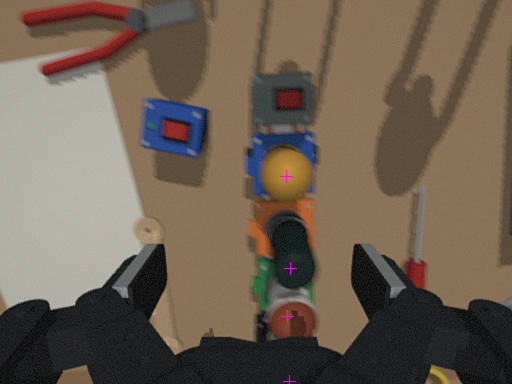

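jog_arm:
  rows:
    - [[0,2.4,-0.5,-0.034,0.006,0.007],[0,0,0,0,0,0],[4,0,0,0,0,0],[4,0,0,0,0,0],[0,0,0,0,0,0]]

```text
time_s: 2.33
eef_pos: [0.5375, 0.3348, 0.1424]
eef_rot: [-0.511, -0.487, 0.512, -0.49]
ft_force: [-0.7, 0.6, -0.3]
opening: 1.003
```

```bash
python3 - <<'E'
from h import *
goal([*BASE[0],.068],-.037)
E
```

```text
t 2.33 pos [0.5375 0.3348 0.1424] shift cm [ 7.44 -0.75 -0.71] turn [-0.008  0.003 -0.002] q6 0.43 F [-0.7  0.6 -0.3] open 1.003
```

jog_arm:
  rows:
    - [[0,-0.7,-0.7,0,0,0],[0,0,0,0,0,0],[3,0,0,0,0,0],[2,0,0,0,0,0],[1,0,0,0,0,0],[0,0,0,0,0,0]]

```text
time_s: 3.08
eef_pos: [0.5341, 0.3468, 0.0917]
eef_rot: [0.515, 0.486, -0.506, 0.492]
ft_force: [-0.4, 0.2, 0.0]
opening: 1.0
```

```bash
python3 - <<'E'
from h import *
goal([*BASE[0],.068],-.037)
s=read_state();cv2.imwrite("pics/w2.png",snapshot("wrist")[:,:,::-1]);print(projw(s,[*BASE[0],.092]))
E
```

```text
t 3.08 pos [0.5341 0.3468 0.0917] shift cm [ 2.37 -0.37  0.49] turn [-0.006 -0.004 -0.016] q6 0.45 F [-0.4  0.2  0. ] open 1.0
[[251.61756547 259.28823607]]
```

View pics/w2.png

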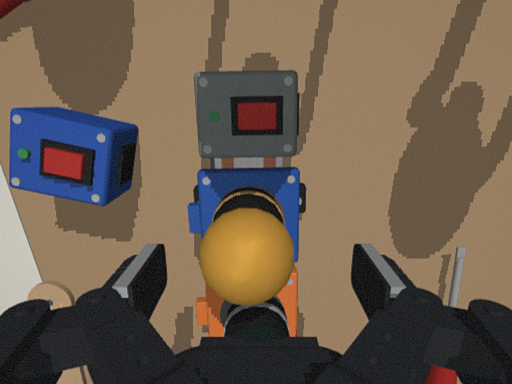

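jog_arm:
  rows:
    - [[0,-0.6,0.35,-0.006,-0.004,-0.016],[0,0,0,0,0,0],[1,0,0,0,0,0],[1,0,0,0,0,0],[0.3,0,0,0,0,0],[0,0,0,0,0,0]]

```text
time_s: 3.88
eef_pos: [0.5291, 0.3439, 0.0694]
eef_rot: [0.51, 0.49, -0.508, 0.491]
ft_force: [0.5, 0.1, -0.1]
opening: 1.002
```

```bash
python3 - <<'E'
from h import *
goal([.5278,.3435,.068],-.037)
cv2.imwrite("pics/w3.png",snapshot("wrist")[:,:,::-1])
cv2.imwrite("pics/s3.png",cv2.resize(snapshot("side")[80:240,100:300,::-1],None,fx=3,fy=3))
E
```

```text
t 3.88 pos [0.5291 0.3439 0.0694] shift cm [ 0.14 -0.13  0.04] turn [ 0.001 -0.001 -0.003] q6 0.44 F [ 0.5  0.1 -0.1] open 1.002
```

View pics/w3.png

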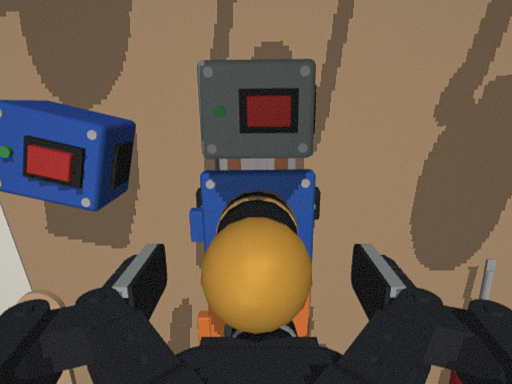

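View pics/s3.png

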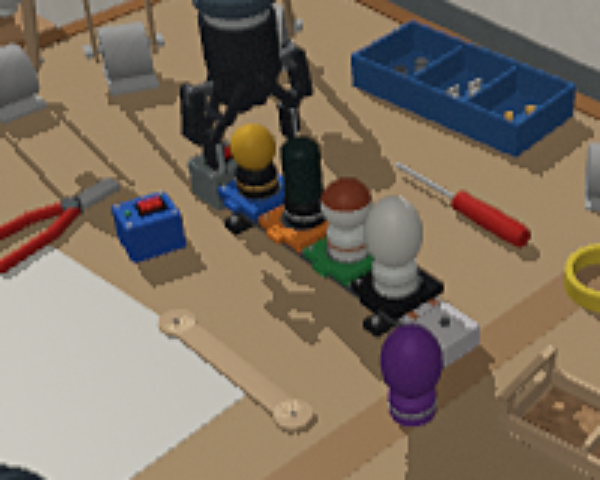

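jog_arm:
  rows:
    - [[0,0,0,0,0,0],[0,0,0,0,0,0],[0,0,0,0,0,0],[0,0,0,0,0,0],[0,0,0,0,0,0],[0,0,0,0,0,0]]
  hand: 0

```text
time_s: 4.72
eef_pos: [0.5296, 0.3443, 0.0709]
eef_rot: [0.511, 0.49, -0.507, 0.492]
ft_force: [-0.4, 0.4, 0.4]
opening: 0.532
```

```bash
python3 - <<'E'
from h import *
goal([.5278,.3435,.25],-.037)
cv2.imwrite("pics/w4.png",snapshot("wrist")[:,:,::-1])
cv2.imwrite("pics/s4.png",cv2.resize(snapshot("side")[90:190,120:270,::-1],None,fx=4,fy=4))
E
```

```text
t 4.72 pos [0.5296 0.3443 0.0709] shift cm [-17.91  -0.18   0.08] turn [ 0.001 -0.002 -0.005] q6 0.44 F [-0.4  0.4  0.4] open 0.532
```

View pics/s4.png

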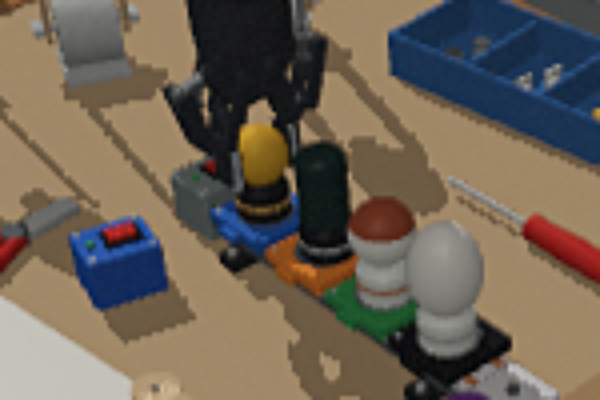

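jog_arm:
  rows:
    - [[-1,0,0,0,0,0],[-2,0,0,0,0,0],[-3,0,0,0,0,0],[-3,0,0,0,0,0],[-3,0,0,0,0,0],[-3,0,0,0,0,0],[-3,0,0,0,0,0],[0,0,0,0,0,0]]

```text
time_s: 5.82
eef_pos: [0.5283, 0.3436, 0.2586]
eef_rot: [0.51, 0.49, -0.508, 0.491]
ft_force: [0.5, -0.4, -1.4]
opening: 0.534
```

```bash
python3 - <<'E'
from h import *
goal([*PLACE[0],.25],.147)
cv2.imwrite("pics/w5.png",snapshot("wrist")[:,:,::-1])
cv2.imwrite("pics/s5.png",cv2.resize(snapshot("side")[40:190,120:270,::-1],None,fx=4,fy=4))
E
```

```text
t 5.83 pos [0.5283 0.3436 0.2586] shift cm [ 0.86 -7.89 66.35] turn [-0.183 -0.001 -0.004] q6 0.44 F [ 0.5 -0.4 -1.4] open 0.534
```

View pics/w5.png

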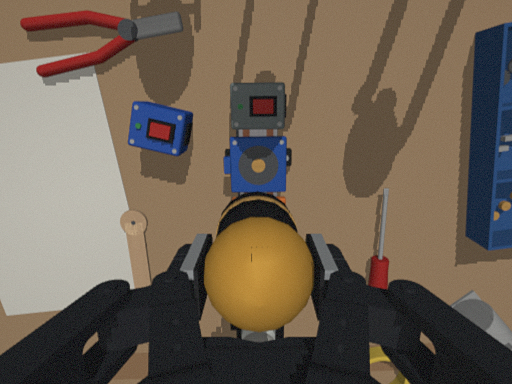

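View pics/s5.png

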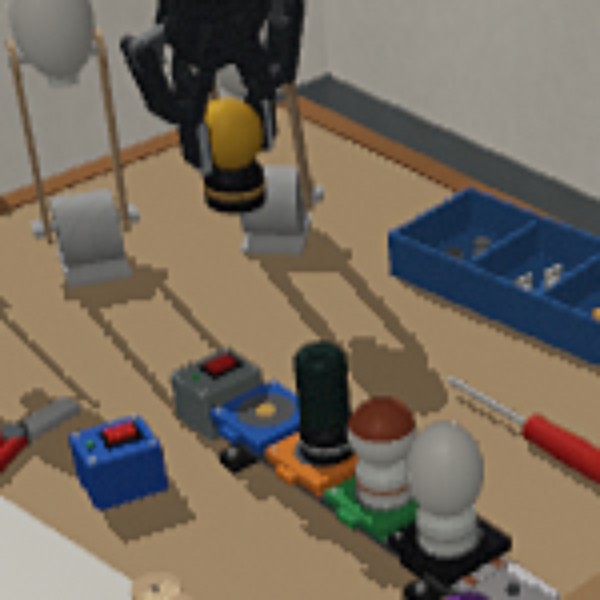

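jog_arm:
  rows:
    - [[0,0,0,-0.09,0,0],[0,0,0,-0.09,0,-0.004],[0,0,2,0,0,0],[0,-0.5,4,0,0,0],[0,-0.6,5,0,0,0],[0,-0.6,5,0,0,0],[0,-0.6,5,0,0,0],[0,-0.6,5,0,0,0],[0,-0.6,5,0,0,0],[0,-0.6,5,0,0,0],[0,-0.6,4,0,0,0],[0,-0.6,2,0,0,0]]

```text
time_s: 7.42
eef_pos: [0.5225, -0.1031, 0.2388]
eef_rot: [0.456, 0.538, -0.477, 0.524]
ft_force: [-0.2, 0.5, -1.6]
opening: 0.533
```

```bash
python3 - <<'E'
from h import *
goal([*PLACE[0],.22],.147)
E
```

```text
t 7.42 pos [ 0.5225 -0.1031  0.2388] shift cm [ 1.88 -0.78 22.24] turn [-0.017  0.005  0.036] q6 -0.51 F [-0.2  0.5 -1.6] open 0.533
```

jog_arm:
  rows:
    - [[0,0,2,-0.017,0.005,0.036],[0,0,4,0,0,0],[0,0,4,0,0,0],[0,0,4,0,0,0],[0,0,4,0,0,0],[0,0,3,0,0,0],[0,0,1,0,0,0],[0,0,0,0,0,0]]

```text
time_s: 8.43
eef_pos: [0.5412, -0.3336, 0.2275]
eef_rot: [0.466, 0.536, -0.469, 0.524]
ft_force: [-0.3, 0.1, -1.4]
opening: 0.535
```

```bash
python3 - <<'E'
from h import *
goal([*PLACE[0],.15],.147)
s=read_state();im=snapshot("wrist")[:,:,::-1].copy()
print(projw(s,place([.5312,-.2145,.1466],[[x,y,.03] for y in(-.074,0) for x in(.034,-.034)])).round(1))
cv2.imwrite("pics/w6.png",im)
E
```

```text
t 8.43 pos [ 0.5412 -0.3336  0.2275] shift cm [ 7.75  0.75 -0.83] turn [-0.022 -0.011  0.015] q6 -0.85 F [-0.3  0.1 -1.4] open 0.535
[[299.2 128.4]
 [235.7 129.7]
 [300.2  53.6]
 [232.7  55.3]]
```

View pics/w6.png

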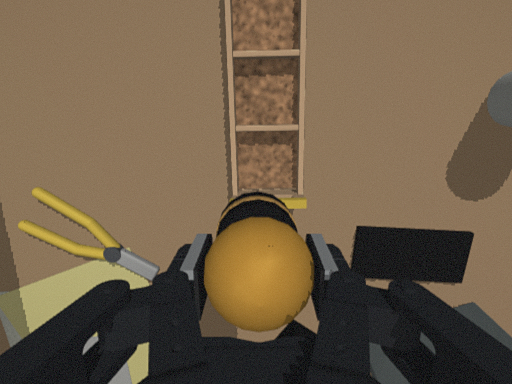

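jog_arm:
  rows:
    - [[0,0.7,-0.9,-0.022,-0.011,0.015],[0,0,0,0,0,0],[3,0,0,0,0,0],[3,0,0,0,0,0],[1.5,0,0,0,0,0],[0,0,0,0,0,0]]

```text
time_s: 9.22
eef_pos: [0.5494, -0.3166, 0.1539]
eef_rot: [0.46, 0.536, -0.459, 0.54]
ft_force: [-0.4, -0.4, -1.6]
opening: 0.532
```

```bash
python3 - <<'E'
from h import *
goal([PLACE[0][0],PLACE[0][1]+.001,.044],.147)
E
```

```text
t 9.22 pos [ 0.5494 -0.3166  0.1539] shift cm [10.99 -0.29  0.64] turn [ 0.01   0.004 -0.005] q6 -0.86 F [-0.4 -0.4 -1.6] open 0.532
```

jog_arm:
  rows:
    - [[0,-0.3,0.6,0.01,0.004,-0.005],[2,0,0,0,0,0],[2,0,0,0,0,0],[2,0,0,0,0,0],[1,0,0,0,0,0],[0,0,0,0,0,0]]

```text
time_s: 9.98
eef_pos: [0.5514, -0.3292, 0.0906]
eef_rot: [0.462, 0.53, -0.463, 0.539]
ft_force: [-0.4, -0.1, -1.2]
opening: 0.533
```

```bash
python3 - <<'E'
from h import *
goal([PLACE[0][0],PLACE[0][1]+.001,.044],.147)
s=read_state();im=snapshot("wrist")[:,:,::-1].copy()
print(projw(s,place([.5312,-.2145,.1466],[[x,y,.03] for y in(-.074,0) for x in(.034,-.034)])).round(1))
cv2.imwrite("pics/w7.png",im)
cv2.imwrite("pics/s7.png",cv2.resize(snapshot("side")[170:290,280:430,::-1],None,fx=4,fy=4))
E
```

```text
t 9.97 pos [ 0.5514 -0.3292  0.0906] shift cm [ 4.66 -0.31 -0.64] turn [-0.003  0.011 -0.008] q6 -0.85 F [-0.4 -0.1 -1.2] open 0.533
[[304.9 147.3]
 [200.1 147.7]
 [310.   20.2]
 [192.9  20.3]]
```

View pics/w7.png

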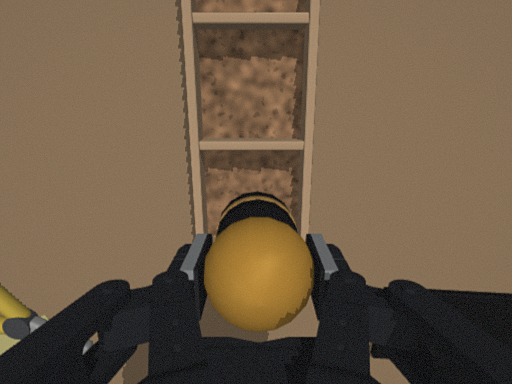

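View pics/s7.png

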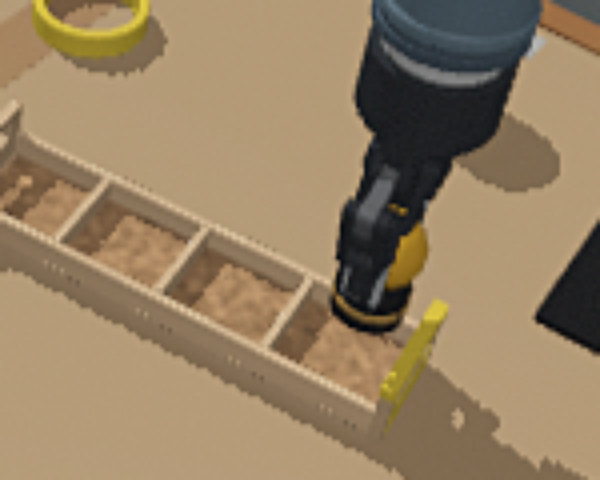

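jog_arm:
  rows:
    - [[0,-0.3,-0.6,-0.003,0.011,-0.008],[0,0,0,0,0,0],[1,0,0,0,0,0],[1,0,0,0,0,0],[1,0,0,0,0,0],[0,0,0,0,0,0]]

```text
time_s: 10.82
eef_pos: [0.5483, -0.3239, 0.0607]
eef_rot: [0.462, 0.535, -0.462, 0.536]
ft_force: [-0.5, -0.2, -1.6]
opening: 0.531
```

```bash
python3 - <<'E'
from h import *
goal([PLACE[0][0],PLACE[0][1]+.001,.044],.147)
E
```

```text
t 10.82 pos [ 0.5483 -0.3239  0.0607] shift cm [ 1.67 -0.08 -0.07] turn [ 0.001  0.002 -0.002] q6 -0.86 F [-0.5 -0.2 -1.6] open 0.531
```

Slow moves are accurate. Lower the rest.

jog_arm:
  rows:
    - [[0.5,0,0,0,0,0],[0.5,0,0,0,0,0],[0.4,0,0,0,0,0],[0.2,0,0,0,0,0],[0,0,0,0,0,0]]

```text
time_s: 11.45
eef_pos: [0.5487, -0.3242, 0.0437]
eef_rot: [0.462, 0.534, -0.462, 0.537]
ft_force: [-0.5, -0.1, -0.8]
opening: 0.528
```

```bash
python3 - <<'E'
from h import *
goal([PLACE[0][0],PLACE[0][1]+.001,.043],.147)
cv2.imwrite("pics/s8.png",cv2.resize(snapshot("side")[190:280,310:430,::-1],None,fx=6,fy=6))
E
```

```text
t 11.45 pos [ 0.5487 -0.3242  0.0437] shift cm [ 0.07 -0.11 -0.1 ] turn [ 0.001  0.002 -0.002] q6 -0.86 F [-0.5 -0.1 -0.8] open 0.528
```

View pics/s8.png

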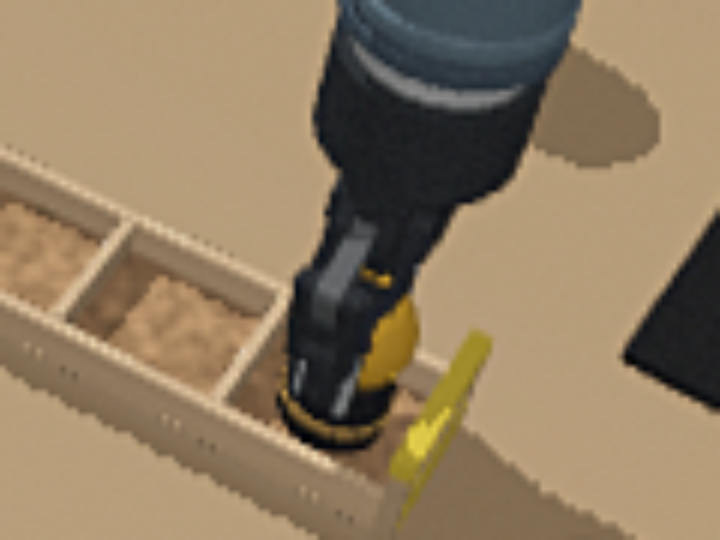

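jog_arm:
  rows:
    - [[0.1,0,0,0,0,0],[0,0,0,0,0,0]]

```text
time_s: 11.75
eef_pos: [0.549, -0.3244, 0.0432]
eef_rot: [0.462, 0.534, -0.462, 0.537]
ft_force: [-0.6, 0.3, -2.3]
opening: 0.531
```

jog_arm:
  rows:
    - [[0.15,0,0,0,0,0],[0,0,0,0,0,0]]

```text
time_s: 12.0
eef_pos: [0.5493, -0.3251, 0.0432]
eef_rot: [0.462, 0.533, -0.462, 0.538]
ft_force: [0.5, -1.0, -2.3]
opening: 0.535
```

jog_arm:
  rows:
    - [[0.3,0,0,0,0,0],[0,0,0,0,0,0]]

```text
time_s: 12.25
eef_pos: [0.5498, -0.3265, 0.0434]
eef_rot: [0.461, 0.532, -0.462, 0.539]
ft_force: [0.6, -0.1, -1.9]
opening: 0.531
```

```bash
python3 - <<'E'
from h import *
s=read_state();print(s["joint_torque"].round(1),s["ft_force"].round(1),s["ft_torque"].round(2))
goal([PLACE[0][0],PLACE[0][1]+.001,.043],.147)
cv2.imwrite("pics/w9.png",snapshot("wrist")[:,:,::-1])
cv2.imwrite("pics/s9.png",cv2.resize(snapshot("side")[190:280,310:430,::-1],None,fx=6,fy=6))
E
```

```text
[ -0.1 -58.9 -25.   -0.    0.   -0. ] [ 0.6 -0.1 -1.9] [-0.    0.06 -0.01]
t 12.25 pos [ 0.5498 -0.3265  0.0434] shift cm [ 0.04 -0.2  -0.35] turn [ 0.001  0.008 -0.005] q6 -0.86 F [ 0.6 -0.1 -1.9] open 0.531
```

View pics/w9.png

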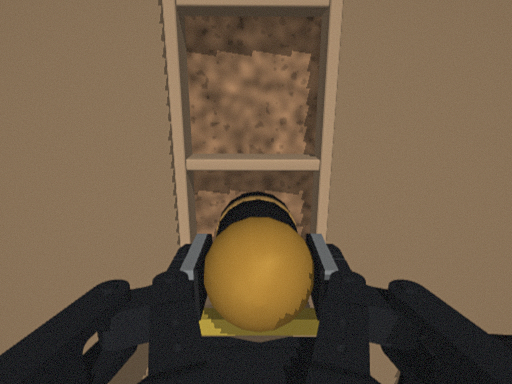

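View pics/s9.png

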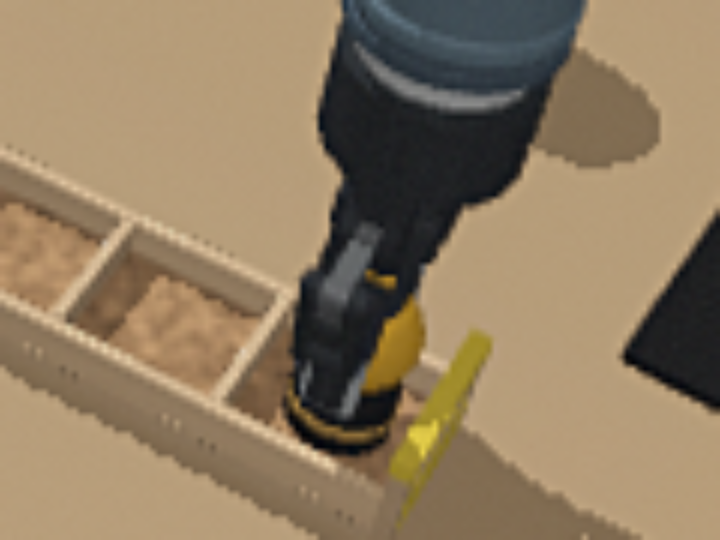

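jog_arm:
  rows:
    - [[0.2,-0.2,-0.35,0,0.008,-0.005],[0.2,0,0,0,0,0],[0,0,0,0,0,0]]

```text
time_s: 12.72
eef_pos: [0.55, -0.3272, 0.043]
eef_rot: [0.461, 0.532, -0.462, 0.539]
ft_force: [-1.0, 1.0, -1.1]
opening: 0.533
```

```bash
python3 - <<'E'
from h import *
s=read_state();print(s["ft_force"].round(1),s["ft_torque"].round(2))
goal([PLACE[0][0],PLACE[0][1]+.001,.041],.147)
E
```

```text
[-1.   1.  -1.1] [ 0.02 -0.02 -0.03]
t 12.72 pos [ 0.55   -0.3272  0.043 ] shift cm [ 0.2  -0.2  -0.42] turn [ 0.001  0.009 -0.005] q6 -0.86 F [-1.   1.  -1.1] open 0.533
```

jog_arm:
  rows:
    - [[-1,0,0,0,0,0],[0,0,0,0,0,0]]

```text
time_s: 12.98
eef_pos: [0.5498, -0.3266, 0.0526]
eef_rot: [0.461, 0.533, -0.462, 0.539]
ft_force: [-0.6, -0.1, -1.3]
opening: 0.534
```

```bash
python3 - <<'E'
from h import *
s=read_state();print(s["qpos"].round(3),s["dq"].round(3),s["joint_torque"].round(1),s["ft_force"].round(1),s["ft_torque"].round(2))
goal([PLACE[0][0],PLACE[0][1]+.001,.041],.147)
E
```

```text
[-7.090e-01  5.690e-01  1.525e+00 -1.000e-03  1.039e+00 -8.570e-01] [ 0.     0.019  0.019  0.001 -0.001  0.001] [  0.  -58.2 -24.9  -0.    0.1  -0. ] [-0.6 -0.1 -1.3] [-0.03  0.09  0.01]
t 12.97 pos [ 0.5498 -0.3266  0.0526] shift cm [ 1.16 -0.18 -0.36] turn [ 0.001  0.007 -0.005] q6 -0.86 F [-0.6 -0.1 -1.3] open 0.534
```

jog_arm:
  rows:
    - [[0,-0.2,-0.36,0,0.007,-0.005],[0,0,0,0,0,0]]

```text
time_s: 13.22
eef_pos: [0.5467, -0.3226, 0.0518]
eef_rot: [0.462, 0.536, -0.462, 0.535]
ft_force: [-0.3, -0.3, -1.7]
opening: 0.528
```

jog_arm:
  rows:
    - [[0.5,0,0,0,0,0],[0.5,0,0,0,0,0]]

```text
time_s: 13.48
eef_pos: [0.5469, -0.3231, 0.0426]
eef_rot: [0.461, 0.536, -0.462, 0.535]
ft_force: [-9.6, 2.9, 31.4]
opening: 0.529
```

jog_arm:
  rows:
    - [[0.5,0,0,0,0,0]]

```text
time_s: 13.6
eef_pos: [0.5471, -0.324, 0.0426]
eef_rot: [0.461, 0.535, -0.462, 0.537]
ft_force: [-16.1, 9.7, 50.8]
opening: 0.529
```

jog_arm:
  rows:
    - [[-0.05,0,0,0,0,0],[0,0,0,0,0,0]]

```text
time_s: 13.85
eef_pos: [0.5474, -0.3245, 0.0446]
eef_rot: [0.461, 0.534, -0.462, 0.537]
ft_force: [-0.2, 0.2, -1.1]
opening: 0.534
```

jog_arm:
  rows:
    - [[0,0,0,0,0,0],[0,0,0,0,0,0],[0,0,0,0,0,0],[0,0,0,0,0,0],[-2,0,0,0,0,0],[-4,0,0,0,0,0],[-4,0,0,0,0,0],[-4,0,0,0,0,0],[0,0,0,0,0,0]]
  hand: 100

```text
time_s: 14.98
eef_pos: [0.5468, -0.3234, 0.1853]
eef_rot: [0.461, 0.536, -0.462, 0.535]
ft_force: [0.9, -1.3, 0.1]
opening: 0.998
```

```bash
python3 - <<'E'
from h import *
goal([*BASE[1],.23],-.037)
cv2.imwrite("pics/w10.png",snapshot("wrist")[:,:,::-1])
cv2.imwrite("pics/s10.png",cv2.resize(snapshot("side")[190:280,310:430,::-1],None,fx=6,fy=6))
E
```

```text
t 14.97 pos [ 0.5468 -0.3234  0.1853] shift cm [ -4.47  -4.11 -59.05] turn [0.186 0.001 0.002] q6 -0.86 F [ 0.9 -1.3  0.1] open 0.998
```

View pics/s10.png

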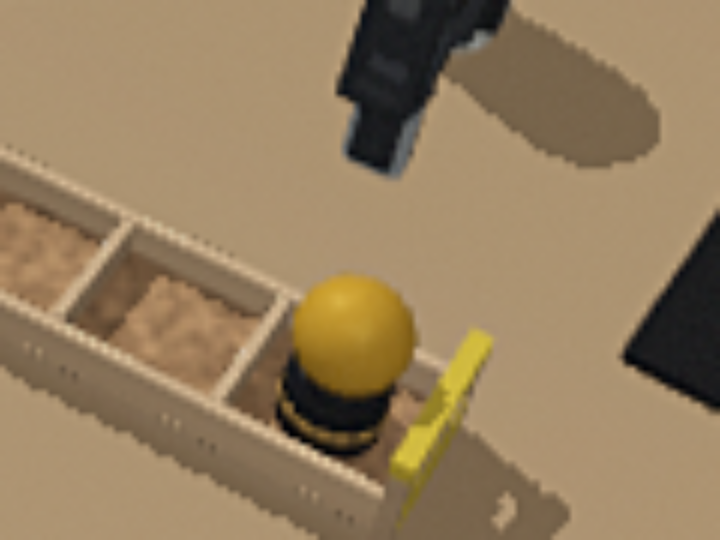

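View pics/w10.png

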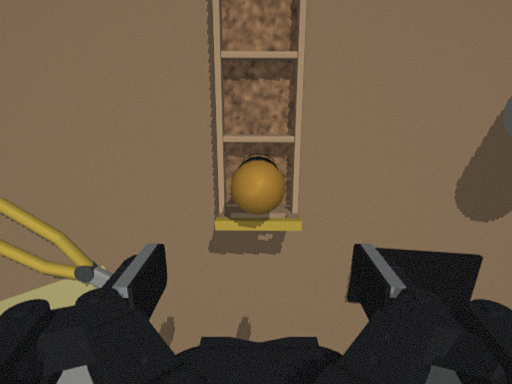

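jog_arm:
  rows:
    - [[-5,0,0,0,0,0],[-2,0,0,0.09,0,0],[0,0,-3,0.09,0,0],[0,-0.4,-6,0,0,0],[0,-0.4,-6,0,0,0],[0,-0.4,-6,0,0,0],[0,-0.4,-6,0,0,0],[0,-0.4,-6,0,0,0],[0,-0.4,-6,0,0,0],[0,-0.4,-6,0,0,0],[0,-0.4,-5,0,0,0],[0,0,-2,0,0,0]]

```text
time_s: 16.58
eef_pos: [0.5213, 0.2147, 0.2365]
eef_rot: [-0.503, -0.504, 0.518, -0.474]
ft_force: [0.1, 0.6, 0.1]
opening: 0.999
```

```bash
python3 - <<'E'
from h import *
goal([*BASE[1],.17],-.037)
E
```

```text
t 16.57 pos [0.5213 0.2147 0.2365] shift cm [ 6.65  0.42 -5.37] turn [-0.007 -0.015  0.045] q6 0.22 F [0.1 0.6 0.1] open 0.999
```

jog_arm:
  rows:
    - [[0,0.2,-2.5,-0.007,-0.015,0.045],[0,0.2,-2,0,0,0],[0,0,-0.5,0,0,0],[2,0,0,0,0,0],[2,0,0,0,0,0],[2,0,0,0,0,0],[0,0,0,0,0,0]]

```text
time_s: 17.45
eef_pos: [0.525, 0.264, 0.1678]
eef_rot: [-0.504, -0.493, 0.514, -0.488]
ft_force: [-0.7, -0.5, -0.3]
opening: 1.0
```

```bash
python3 - <<'E'
from h import *
goal([*BASE[1],.15],-.037)
s=read_state();cv2.imwrite("pics/w11.png",snapshot("wrist")[:,:,::-1]);print(projw(s,[[*BASE[1],.132],[*BASE[1],.064]]))
E
```

```text
t 17.45 pos [0.525  0.264  0.1678] shift cm [ 1.78  0.24 -0.43] turn [0.    0.005 0.014] q6 0.31 F [-0.7 -0.5 -0.3] open 1.0
[[263.51582363 216.67813528]
 [263.41999049 186.87269818]]
```

View pics/w11.png

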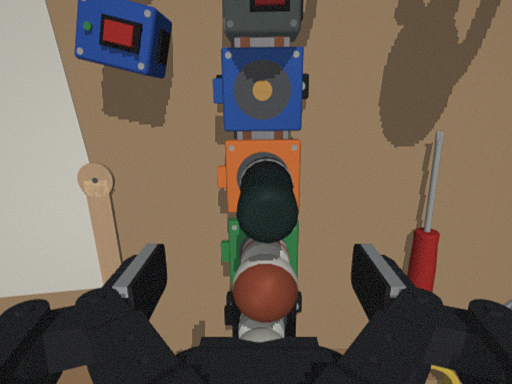

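jog_arm:
  rows:
    - [[0,0.25,-0.25,0,0.005,0.014],[0,0.2,-0.3,0,0,0],[1.5,0,0,0,0,0],[2,0,0,0,0,0],[2,0,0,0,0,0],[1.5,0,0,0,0,0],[0,0,0,0,0,0]]

```text
time_s: 18.38
eef_pos: [0.5327, 0.2702, 0.0976]
eef_rot: [0.512, 0.489, -0.507, 0.492]
ft_force: [0.1, 0.1, 0.7]
opening: 1.002
```

```bash
python3 - <<'E'
from h import *
goal([.530,.2692,.074],-.037)
s=read_state();cv2.imwrite("pics/w12.png",snapshot("wrist")[:,:,::-1]);print(projw(s,[[.530,.2692,.132]]))
E
```

```text
t 18.38 pos [0.5327 0.2702 0.0976] shift cm [ 2.36 -0.27  0.11] turn [-0.    -0.002 -0.007] q6 0.32 F [0.1 0.1 0.7] open 1.002
[[252.65075227 291.80683169]]
```

View pics/w12.png

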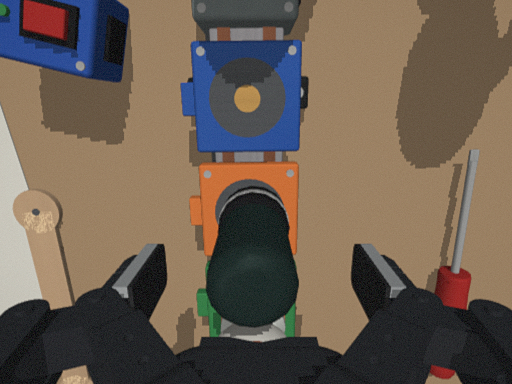

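jog_arm:
  rows:
    - [[0,-0.25,0.1,0,-0.002,-0.007],[1,0,0,0,0,0],[0.9,0,0,0,0,0],[0.4,0,0,0,0,0],[0,0,0,0,0,0]]

```text
time_s: 19.05
eef_pos: [0.5319, 0.2698, 0.0756]
eef_rot: [0.511, 0.49, -0.508, 0.491]
ft_force: [-0.8, 0.3, -0.5]
opening: 0.997
```

```bash
python3 - <<'E'
from h import *
goal([.530,.2692,.074],-.037)
E
```

```text
t 19.05 pos [0.5319 0.2698 0.0756] shift cm [ 0.16 -0.18  0.06] turn [ 0.    -0.002 -0.004] q6 0.32 F [-0.8  0.3 -0.5] open 0.997
```

jog_arm:
  rows:
    - [[0,0,0,0,0,0],[0,0,0,0,0,0],[0,0,0,0,0,0],[0,0,0,0,0,0],[0,0,0,0,0,0],[0,0,0,0,0,0]]
  hand: 0

```text
time_s: 19.8
eef_pos: [0.5322, 0.2699, 0.0763]
eef_rot: [0.511, 0.49, -0.507, 0.492]
ft_force: [-0.3, -0.7, -0.8]
opening: 0.453
```

jog_arm:
  rows:
    - [[-0.5,0,0,0,0,0],[-2,0,0,0,0,0],[-3,0,0,0,0,0],[-3,0,0,0,0,0],[-3,0,0,0,0,0],[-3,0,0,0,0,0],[-3,0,0,0,0,0],[-2,0,0,0,0,0],[0,0,0,0,0,0]]

```text
time_s: 20.92
eef_pos: [0.53, 0.2692, 0.2782]
eef_rot: [0.51, 0.49, -0.508, 0.491]
ft_force: [0.5, -0.7, -1.3]
opening: 0.456
```

```bash
python3 - <<'E'
from h import *
goal([*PLACE[1],.25],.147)
cv2.imwrite("pics/w13.png",snapshot("wrist")[:,:,::-1])
E
```

```text
t 20.93 pos [0.53   0.2692 0.2782] shift cm [ 2.82 -6.97 51.56] turn [-0.184 -0.001 -0.003] q6 0.32 F [ 0.5 -0.7 -1.3] open 0.456
```

View pics/w13.png

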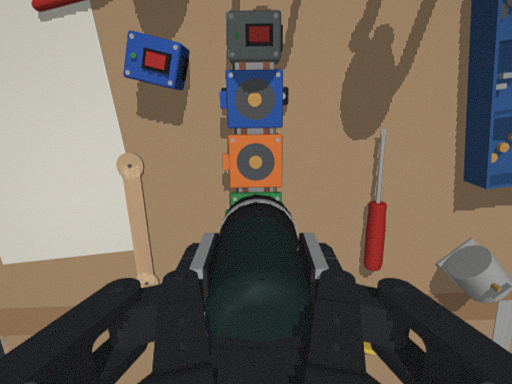

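jog_arm:
  rows:
    - [[0,0,1,-0.09,0,0],[0,0,3,-0.09,0,-0.004],[0,-0.5,5,0,0,0],[0,-0.6,5,0,0,0],[0,-0.6,5,0,0,0],[0,-0.6,5,0,0,0],[0,-0.6,5,0,0,0],[0,-0.6,5,0,0,0],[0,-0.6,5,0,0,0],[0,-0.6,4,0,0,0],[0,-0.6,3,0,0,0],[0,0,1.5,0,0,0]]

```text
time_s: 22.48
eef_pos: [0.5355, -0.2209, 0.2559]
eef_rot: [0.455, 0.547, -0.466, 0.526]
ft_force: [-0.7, -0.2, -2.4]
opening: 0.451
```

```bash
python3 - <<'E'
from h import *
goal([*PLACE[1],.16],.147)
E
```

```text
t 22.48 pos [ 0.5355 -0.2209  0.2559] shift cm [ 9.59 -0.33  3.01] turn [ 0.006 -0.012  0.031] q6 -0.73 F [-0.7 -0.2 -2.4] open 0.451
```

jog_arm:
  rows:
    - [[0,-0.2,1.5,0.006,-0.012,0.031],[0,0,1.2,0,0,0],[0,0,0.3,0,0,0],[2,0,0,0,0,0],[3,0,0,0,0,0],[2.5,0,0,0,0,0],[1.5,0,0,0,0,0],[0,0,0,0,0,0]]

```text
time_s: 23.48
eef_pos: [0.54, -0.248, 0.1639]
eef_rot: [0.462, 0.535, -0.46, 0.537]
ft_force: [-0.8, -0.6, -1.7]
opening: 0.458
```

```bash
python3 - <<'E'
from h import *
goal([*PLACE[1],.055],.147)
s=read_state();im=snapshot("wrist")[:,:,::-1].copy()
print(projw(s,place([.5312,-.2145,.1466],[[x,y,.03] for y in(0,.074) for x in(.034,-.034)])).round(1))
cv2.imwrite("pics/w14.png",im)
E
```

```text
t 23.48 pos [ 0.54   -0.248   0.1639] shift cm [10.89 -0.39  0.25] turn [ 0.004 -0.    -0.004] q6 -0.77 F [-0.8 -0.6 -1.7] open 0.458
[[292.1 145.6]
 [215.1 145.4]
 [295.2  55. ]
 [212.   54.6]]
```

View pics/w14.png

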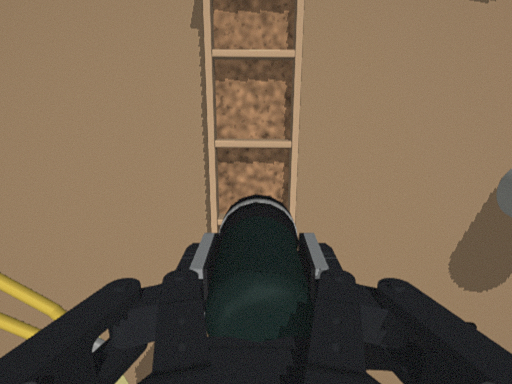

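jog_arm:
  rows:
    - [[0,-0.35,0.15,0.004,0,-0.004],[1.5,0,0,0,0,0],[2,0,0,0,0,0],[2,0,0,0,0,0],[2,0,0,0,0,0],[1,0,0,0,0,0],[0,0,0,0,0,0]]

```text
time_s: 24.4
eef_pos: [0.5392, -0.2524, 0.0788]
eef_rot: [0.463, 0.532, -0.462, 0.538]
ft_force: [0.8, -0.4, -1.3]
opening: 0.452
```

```bash
python3 - <<'E'
from h import *
goal([PLACE[1][0],PLACE[1][1]+.001,.055],.147)
E
```

```text
t 24.4 pos [ 0.5392 -0.2524  0.0788] shift cm [ 2.38 -0.22 -0.27] turn [-0.001  0.006 -0.007] q6 -0.77 F [ 0.8 -0.4 -1.3] open 0.452
```

Down to contact, with small rows at the end.

jog_arm:
  rows:
    - [[0,-0.2,-0.25,0,0.006,-0.007],[0.8,0,0,0,0,0],[0.8,0,0,0,0,0],[0.5,0,0,0,0,0],[0.4,0,0,0,0,0]]

```text
time_s: 25.02
eef_pos: [0.5381, -0.251, 0.0545]
eef_rot: [0.462, 0.534, -0.462, 0.536]
ft_force: [0.6, -0.6, -2.0]
opening: 0.455
```

jog_arm:
  rows:
    - [[0.3,0,0,0,0,0]]

```text
time_s: 25.15
eef_pos: [0.5381, -0.251, 0.0511]
eef_rot: [0.462, 0.534, -0.462, 0.536]
ft_force: [0.2, 0.0, -2.2]
opening: 0.453
```

```bash
python3 - <<'E'
from h import *
goal([PLACE[1][0],PLACE[1][1]+.001,.049],.147)
E
```

```text
t 25.15 pos [ 0.5381 -0.251   0.0511] shift cm [ 0.21 -0.13 -0.11] turn [-0.001  0.002 -0.002] q6 -0.77 F [ 0.2  0.  -2.2] open 0.453
```

jog_arm:
  rows:
    - [[0.2,-0.1,-0.1,0,0,0]]

```text
time_s: 25.28
eef_pos: [0.5369, -0.2502, 0.0489]
eef_rot: [0.462, 0.534, -0.462, 0.536]
ft_force: [-0.4, 0.4, -2.0]
opening: 0.452
```

jog_arm:
  rows:
    - [[0.15,0,0,0,0,0]]

```text
time_s: 25.4
eef_pos: [0.5368, -0.2502, 0.0482]
eef_rot: [0.462, 0.534, -0.462, 0.536]
ft_force: [-4.5, 2.2, 14.3]
opening: 0.456
```

Contact. Release and lift.

jog_arm:
  rows:
    - [[0,0,0,0,0,0]]

```text
time_s: 25.52
eef_pos: [0.5369, -0.2503, 0.0485]
eef_rot: [0.462, 0.534, -0.462, 0.536]
ft_force: [-0.8, -0.5, -2.1]
opening: 0.457
```

jog_arm:
  rows:
    - [[0,0,0,0,0,0],[0,0,0,0,0,0],[0,0,0,0,0,0],[0,0,0,0,0,0],[-2,0,0,0,0,0],[-4,0,0,0,0,0],[-4,0,0,0,0,0],[-5,0,0,0,0,0],[-5,0,0,0,0,0],[0,0,0,0.09,0,0],[0,0,0,0.09,0,0]]
  hand: 100

```text
time_s: 26.9
eef_pos: [0.5364, -0.2498, 0.255]
eef_rot: [0.51, 0.489, -0.51, 0.492]
ft_force: [-0.9, -0.5, -0.5]
opening: 1.002
```

```bash
python3 - <<'E'
from h import *
goal([*BASE[2],.23],-.037)
cv2.imwrite("pics/s15.png",cv2.resize(snapshot("side")[170:290,280:430,::-1],None,fx=4,fy=4))
E
```

```text
t 26.9 pos [ 0.5364 -0.2498  0.255 ] shift cm [  2.5   -2.8  -44.33] turn [-0.002  0.002 -0.003] q6 -0.58 F [-0.9 -0.5 -0.5] open 1.002
```

View pics/s15.png

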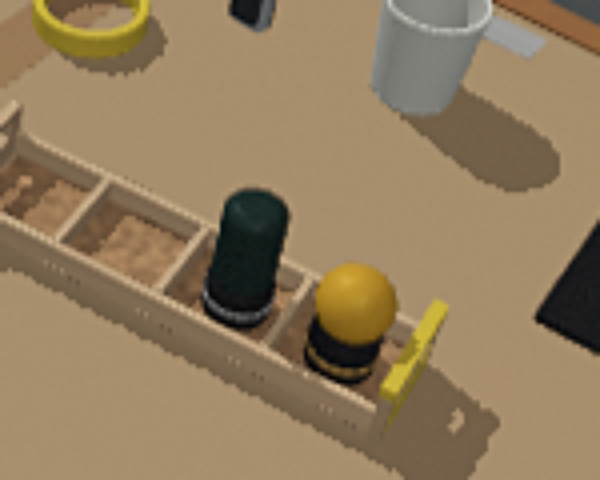

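Tube stands in place 2, ball in place 1. Next: crown.

jog_arm:
  rows:
    - [[0,0,-3,0,0,0],[0,-0.3,-6,0,0,0],[0,-0.3,-6,0,0,0],[0,-0.3,-6,0,0,0],[0,-0.3,-6,0,0,0],[0,-0.3,-6,0,0,0],[0,-0.3,-5,0,0,0],[0,-0.3,-4,0,0,0],[0,0,-2,0,0,0],[0,0,0,0,0,0]]

```text
time_s: 28.2
eef_pos: [0.5317, 0.2031, 0.2514]
eef_rot: [-0.507, -0.491, 0.508, -0.494]
ft_force: [-0.2, -0.1, -0.5]
opening: 1.0
```

```bash
python3 - <<'E'
from h import *
goal([*BASE[2],.16],-.037)
E
```

```text
t 28.2 pos [0.5317 0.2031 0.2514] shift cm [ 9.14 -0.66  0.92] turn [ 0.007  0.003 -0.003] q6 0.2 F [-0.2 -0.1 -0.5] open 1.0
```

jog_arm:
  rows:
    - [[0,-0.6,0.9,0.007,0.003,-0.003],[0,0,0,0,0,0],[2,0,0,0,0,0],[3,0,0,0,0,0],[2.5,0,0,0,0,0],[1.5,0,0,0,0,0],[0,0,0,0,0,0]]

```text
time_s: 29.08
eef_pos: [0.5266, 0.1862, 0.1604]
eef_rot: [0.512, 0.488, -0.511, 0.489]
ft_force: [0.3, -0.2, 0.2]
opening: 0.999
```

```bash
python3 - <<'E'
from h import *
goal([*BASE[2],.11],-.037)
s=read_state();cv2.imwrite("pics/w16.png",snapshot("wrist")[:,:,::-1]);print(projw(s,[[*BASE[2],.095],[*BASE[2],.121]]))
E
```

```text
t 29.07 pos [0.5266 0.1862 0.1604] shift cm [ 5.04 -0.21 -0.79] turn [-0.008  0.001 -0.002] q6 0.19 F [ 0.3 -0.2  0.2] open 0.999
[[255.42189172 196.87925126]
 [255.11307891 209.25271072]]
```

View pics/w16.png

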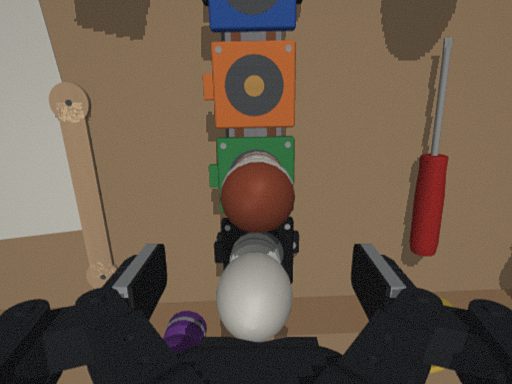

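jog_arm:
  rows:
    - [[0,0,-0.9,-0.008,0,0],[0,0,0,0,0,0],[1.5,0,0,0,0,0],[2,0,0,0,0,0],[2,0,0,0,0,0],[1,0,0,0,0,0],[0,0,0,0,0,0]]

```text
time_s: 30.0
eef_pos: [0.5295, 0.1967, 0.0952]
eef_rot: [0.511, 0.489, -0.506, 0.493]
ft_force: [-0.2, 0.2, -0.1]
opening: 1.002
```

```bash
python3 - <<'E'
from h import *
goal([.5266,.1955,.073],-.037)
s=read_state();cv2.imwrite("pics/w17.png",snapshot("wrist")[:,:,::-1]);print(projw(s,[[.5266,.1955,.095]]))
E
```

```text
t 30.0 pos [0.5295 0.1967 0.0952] shift cm [ 2.22 -0.29  0.13] turn [ 0.001 -0.    -0.009] q6 0.2 F [-0.2  0.2 -0.1] open 1.002
[[253.03555581 252.26911215]]
```

View pics/w17.png

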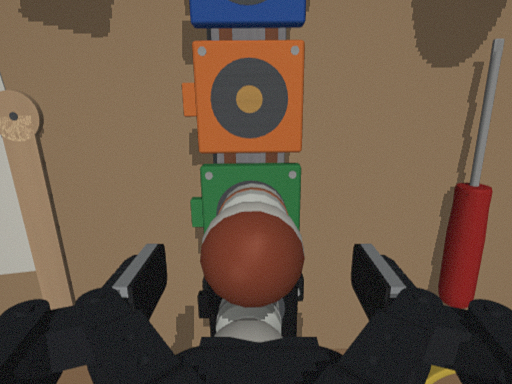

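jog_arm:
  rows:
    - [[0,-0.28,0.12,0,0,-0.009],[1,0,0,0,0,0],[0.8,0,0,0,0,0],[0.4,0,0,0,0,0],[0,0,0,0,0,0]]

```text
time_s: 30.68
eef_pos: [0.528, 0.1958, 0.0738]
eef_rot: [0.51, 0.49, -0.508, 0.492]
ft_force: [-0.4, 0.3, 0.7]
opening: 1.0
```

jog_arm:
  rows:
    - [[0,0,0,0,0,0],[0,0,0,0,0,0],[0,0,0,0,0,0],[0,0,0,0,0,0],[0,0,0,0,0,0]]
  hand: 0

```text
time_s: 31.3
eef_pos: [0.528, 0.1959, 0.0745]
eef_rot: [0.51, 0.49, -0.508, 0.492]
ft_force: [-1.6, -0.8, -0.1]
opening: 0.58
```

jog_arm:
  rows:
    - [[-0.5,0,0,0,0,0],[-2,0,0,0,0,0],[-3,0,0,0,0,0],[-3,0,0,0,0,0],[-3,0,0,0,0,0],[-3,0,0,0,0,0],[-3,0,0,0,0,0],[-2,0,0,0,0,0],[0,0,0,0,0,0]]

```text
time_s: 32.42
eef_pos: [0.5262, 0.1952, 0.2742]
eef_rot: [-0.509, -0.491, 0.509, -0.491]
ft_force: [-0.1, -0.3, -2.3]
opening: 0.577
```

```bash
python3 - <<'E'
from h import *
goal([*PLACE[2],.25],.147)
cv2.imwrite("pics/w18.png",snapshot("wrist")[:,:,::-1])
E
```

```text
t 32.42 pos [0.5262 0.1952 0.2742] shift cm [ 2.42 -5.5  36.9 ] turn [-0.183 -0.     0.001] q6 0.19 F [-0.1 -0.3 -2.3] open 0.577
```

View pics/w18.png

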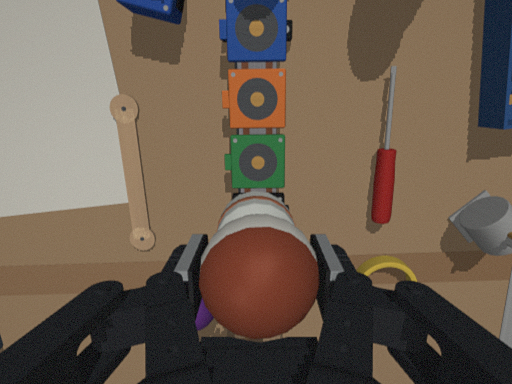

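jog_arm:
  rows:
    - [[0,0,1,-0.09,0,0],[0,0,3,-0.09,0,0],[0,-0.6,5,0,0,0],[0,-0.7,5,0,0,0],[0,-0.7,5,0,0,0],[0,-0.7,5,0,0,0],[0,-0.7,5,0,0,0],[0,-0.7,4,0,0,0],[0,-0.3,2.5,0,0,0],[0,0,1,0,0,0],[0,0,0,0,0,0]]

```text
time_s: 33.85
eef_pos: [0.5251, -0.1813, 0.2536]
eef_rot: [0.456, 0.546, -0.465, 0.527]
ft_force: [0.1, 0.5, -1.9]
opening: 0.578
```

```bash
python3 - <<'E'
from h import *
goal([PLACE[2][0],PLACE[2][1]+.001,.16],.147)
E
```

```text
t 33.85 pos [ 0.5251 -0.1813  0.2536] shift cm [ 9.36  0.13 -0.42] turn [ 0.005 -0.013  0.028] q6 -0.68 F [ 0.1  0.5 -1.9] open 0.578
```

jog_arm:
  rows:
    - [[0,0.1,-0.4,0.005,-0.013,0.028],[0,0,0,0,0,0],[2,0,0,0,0,0],[3,0,0,0,0,0],[2.5,0,0,0,0,0],[1.5,0,0,0,0,0],[0,0,0,0,0,0]]

```text
time_s: 34.72
eef_pos: [0.5268, -0.1699, 0.1635]
eef_rot: [0.461, 0.535, -0.458, 0.539]
ft_force: [1.1, 0.6, -1.8]
opening: 0.576
```

```bash
python3 - <<'E'
from h import *
goal([PLACE[2][0],PLACE[2][1]+.001,.055],.147)
s=read_state();im=snapshot("wrist")[:,:,::-1].copy()
print(projw(s,place([.5312,-.2145,.1466],[[x,.074,.03] for x in(.034,-.034)])).round(1))
cv2.imwrite("pics/w19.png",im)
E
```

```text
t 34.73 pos [ 0.5268 -0.1699  0.1635] shift cm [10.85 -0.2   0.68] turn [ 0.009  0.002 -0.006] q6 -0.67 F [ 1.1  0.6 -1.8] open 0.576
[[293.7 151.4]
 [217.  150.8]]
```

View pics/w19.png

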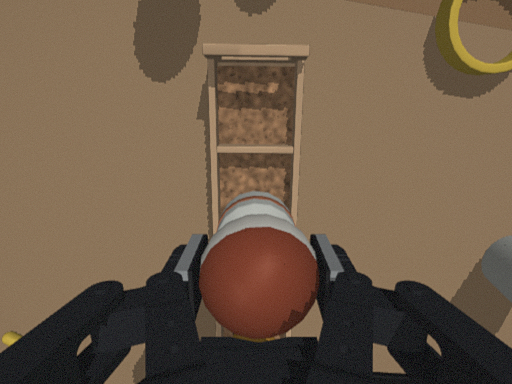

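jog_arm:
  rows:
    - [[0,-0.2,0.5,0.009,0.002,-0.006],[0,0,0,0,0,0],[1.5,0,0,0,0,0],[2,0,0,0,0,0],[2,0,0,0,0,0],[2,0,0,0,0,0],[1,0,0,0,0,0],[0,0,0,0,0,0]]

```text
time_s: 35.78
eef_pos: [0.5277, -0.1773, 0.0771]
eef_rot: [0.463, 0.533, -0.462, 0.537]
ft_force: [-0.1, -0.4, -0.8]
opening: 0.572
```

```bash
python3 - <<'E'
from h import *
goal([PLACE[2][0],PLACE[2][1]+.001,.053],.147)
E
```

```text
t 35.77 pos [ 0.5277 -0.1773  0.0771] shift cm [ 2.41 -0.18 -0.06] turn [-0.002  0.004 -0.005] q6 -0.67 F [-0.1 -0.4 -0.8] open 0.572
```

jog_arm:
  rows:
    - [[0,-0.18,-0.06,0,0.004,-0.005],[0.8,0,0,0,0,0],[0.8,0,0,0,0,0],[0.5,0,0,0,0,0],[0.4,0,0,0,0,0]]

```text
time_s: 36.4
eef_pos: [0.5272, -0.1777, 0.0525]
eef_rot: [0.463, 0.533, -0.462, 0.536]
ft_force: [0.5, 0.4, -2.2]
opening: 0.581
```

jog_arm:
  rows:
    - [[0.3,0,0,0,0,0]]

```text
time_s: 36.52
eef_pos: [0.5272, -0.1777, 0.0492]
eef_rot: [0.463, 0.534, -0.462, 0.536]
ft_force: [-1.1, -0.5, -2.1]
opening: 0.58
```

jog_arm:
  rows:
    - [[0.15,0,0,0,0,0]]

```text
time_s: 36.65
eef_pos: [0.5271, -0.1777, 0.0475]
eef_rot: [0.463, 0.534, -0.462, 0.536]
ft_force: [-0.4, 0.4, -2.9]
opening: 0.578
```

jog_arm:
  rows:
    - [[0.12,-0.05,0,0,0,0]]

```text
time_s: 36.78
eef_pos: [0.5268, -0.1778, 0.0464]
eef_rot: [0.463, 0.533, -0.462, 0.536]
ft_force: [-0.1, 0.5, 5.9]
opening: 0.579
```

jog_arm:
  rows:
    - [[0.12,0,0,0,0,0]]

```text
time_s: 36.9
eef_pos: [0.527, -0.1782, 0.0463]
eef_rot: [0.463, 0.533, -0.462, 0.537]
ft_force: [-5.2, 0.3, 12.5]
opening: 0.578
```

Contact; release and lift.

jog_arm:
  rows:
    - [[0,0,0,0,0,0]]

```text
time_s: 37.02
eef_pos: [0.5271, -0.1784, 0.0468]
eef_rot: [0.463, 0.533, -0.462, 0.537]
ft_force: [0.3, 0.3, -2.4]
opening: 0.576
```

jog_arm:
  rows:
    - [[0,0,0,0,0,0],[0,0,0,0,0,0],[0,0,0,0,0,0],[0,0,0,0,0,0],[-2,0,0,0,0,0],[-4,0,0,0,0,0],[-4,0,0,0,0,0],[-5,0,0,0,0,0],[-5,0,0,0,0,0],[0,0,0,0.09,0,0],[0,0,0,0.09,0,0]]
  hand: 100

```text
time_s: 38.4
eef_pos: [0.5262, -0.1777, 0.2533]
eef_rot: [0.51, 0.488, -0.509, 0.492]
ft_force: [-0.2, 0.3, 0.4]
opening: 1.001
```

```bash
python3 - <<'E'
from h import *
goal([*BASE[3],.25],-.037)
# purple egg from scene & side: widest point z=.062
a=np.array([68,140])/4+[235,145];b=np.array([536,448])/5+[130,110]
f=lambda p:np.r_[proj("scene",[[*p,.065]])[0]-a,proj("side",[[*p,.065]])[0]-b]
r=least_squares(f,[.45,.05]);print("purple",r.x,r.fun)
cv2.imwrite("pics/s20.png",cv2.resize(snapshot("side")[130:290,220:420,::-1],None,fx=4,fy=4))
E
```

```text
t 38.4 pos [ 0.5262 -0.1777  0.2533] shift cm [  0.33  -1.51 -29.76] turn [-0.003  0.003 -0.005] q6 -0.49 F [-0.2  0.3  0.4] open 1.001
purple [0.43777739 0.01270953] [-0.09343141  0.06687625 -0.0832867  -0.08050647]
```

View pics/s20.png

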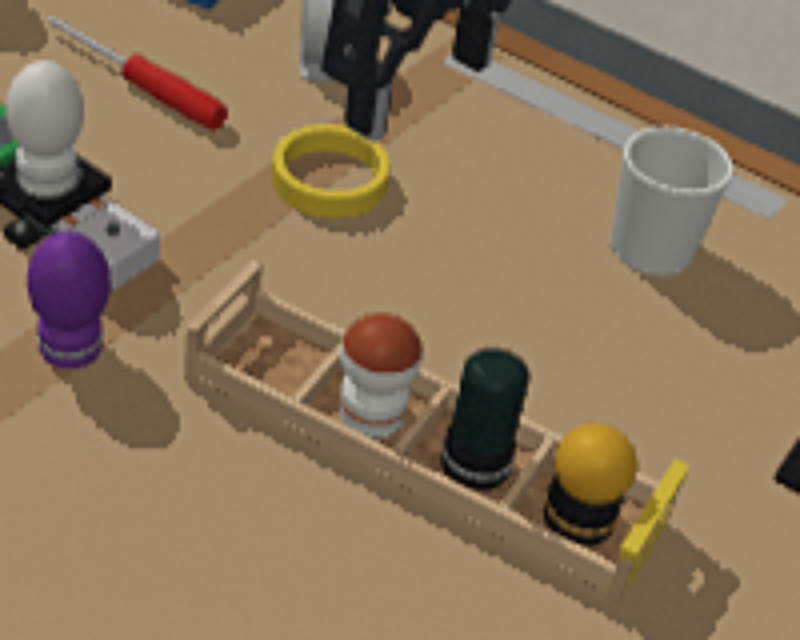

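jog_arm:
  rows:
    - [[0,0,-3,0,0,0],[0,-0.2,-6,0,0,0],[0,-0.3,-6,0,0,0],[0,-0.3,-6,0,0,0],[0,-0.3,-4,0,0,0],[0,-0.3,-2.5,0,0,0],[0,0,-1,0,0,0],[0,0,0,0,0,0],[0,0,0,0,0,0]]

```text
time_s: 39.58
eef_pos: [0.5241, 0.1137, 0.2504]
eef_rot: [-0.509, -0.489, 0.509, -0.493]
ft_force: [0.5, 0.3, -0.4]
opening: 0.999
```

```bash
python3 - <<'E'
from h import *
goal([*BASE[3],.18],-.037)
E
```

```text
t 39.58 pos [0.5241 0.1137 0.2504] shift cm [ 7.04 -0.22 -0.66] turn [ 0.001  0.004 -0.004] q6 0.05 F [ 0.5  0.3 -0.4] open 0.999
```

jog_arm:
  rows:
    - [[0,-0.2,-0.6,0,0.004,-0.004],[0,0,0,0,0,0],[2,0,0,0,0,0],[3,0,0,0,0,0],[2,0,0,0,0,0],[1,0,0,0,0,0],[0,0,0,0,0,0]]

```text
time_s: 40.45
eef_pos: [0.524, 0.1161, 0.1693]
eef_rot: [0.511, 0.489, -0.51, 0.491]
ft_force: [-0.0, -0.3, -0.2]
opening: 0.999
```

```bash
python3 - <<'E'
from h import *
goal([*BASE[3],.13],-.037)
s=read_state();cv2.imwrite("pics/w21.png",snapshot("wrist")[:,:,::-1]);print(projw(s,[[*BASE[3],.105],[*BASE[3],.14]]))
E
```

```text
t 40.45 pos [0.524  0.1161 0.1693] shift cm [ 3.93 -0.21 -0.41] turn [-0.004  0.001 -0.003] q6 0.05 F [-0.  -0.3 -0.2] open 0.999
[[255.47965757 202.59275483]
 [255.08776891 221.07513558]]
```

View pics/w21.png

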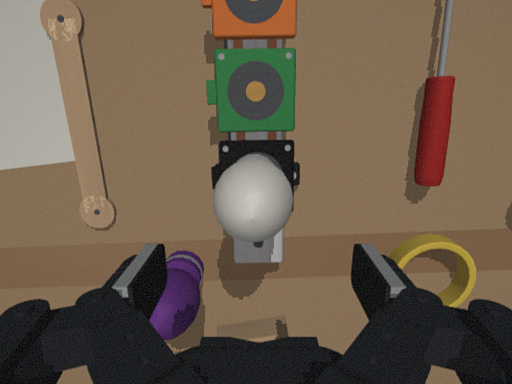

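jog_arm:
  rows:
    - [[0,-0.3,-0.55,0,0,-0.003],[0,0,0,0,0,0],[1.5,0,0,0,0,0],[2,0,0,0,0,0],[2,0,0,0,0,0],[1,0,0,0,0,0],[0,0,0,0,0,0]]

```text
time_s: 41.38
eef_pos: [0.5228, 0.1224, 0.1033]
eef_rot: [0.511, 0.488, -0.509, 0.491]
ft_force: [0.2, 0.8, 0.1]
opening: 0.997
```

```bash
python3 - <<'E'
from h import *
goal([.5207,.1220,.080],-.037)
s=read_state();cv2.imwrite("pics/w22.png",snapshot("wrist")[:,:,::-1]);print(projw(s,[[.5207,.1220,.105]]))
E
```

```text
t 41.38 pos [0.5228 0.1224 0.1033] shift cm [ 2.33 -0.21  0.05] turn [-0.003  0.001 -0.005] q6 0.06 F [0.2 0.8 0.1] open 0.997
[[254.634328  252.5794123]]
```

View pics/w22.png

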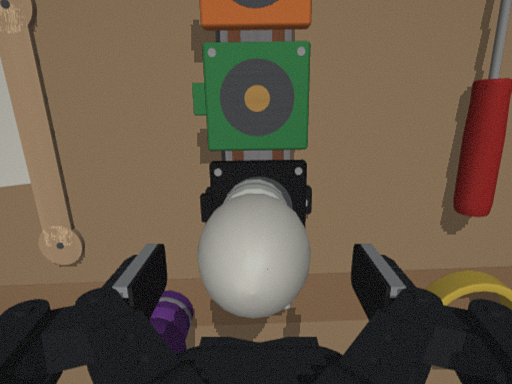

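jog_arm:
  rows:
    - [[0,-0.2,0.05,0,0,-0.005],[1,0,0,0,0,0],[0.9,0,0,0,0,0],[0.4,0,0,0,0,0],[0,0,0,0,0,0]]

```text
time_s: 42.05
eef_pos: [0.5221, 0.122, 0.0806]
eef_rot: [0.511, 0.489, -0.509, 0.491]
ft_force: [0.4, -0.3, 0.2]
opening: 1.004
```

jog_arm:
  rows:
    - [[0,0,0,0,0,0],[0,0,0,0,0,0],[0,0,0,0,0,0],[0,0,0,0,0,0],[0,0,0,0,0,0]]
  hand: 0

```text
time_s: 42.68
eef_pos: [0.5221, 0.122, 0.0812]
eef_rot: [0.511, 0.489, -0.509, 0.491]
ft_force: [-0.2, -0.8, -0.1]
opening: 0.626
```

jog_arm:
  rows:
    - [[-0.5,0,0,0,0,0],[-2,0,0,0,0,0],[-3,0,0,0,0,0],[-3,0,0,0,0,0],[-3,0,0,0,0,0],[-3,0,0,0,0,0],[-3,0,0,0,0,0],[-2,0,0,0,0,0],[0,0,0,0,0,0]]

```text
time_s: 43.8
eef_pos: [0.5203, 0.1221, 0.2829]
eef_rot: [0.51, 0.489, -0.51, 0.49]
ft_force: [-0.3, -0.4, -2.9]
opening: 0.628
```

```bash
python3 - <<'E'
from h import *
goal([*PLACE[3],.25],.147)
cv2.imwrite("pics/w23.png",snapshot("wrist")[:,:,::-1])
E
```

```text
t 43.8 pos [0.5203 0.1221 0.2829] shift cm [ 3.29 -3.84 22.35] turn [-0.187  0.    -0.002] q6 0.06 F [-0.3 -0.4 -2.9] open 0.628
```

View pics/w23.png

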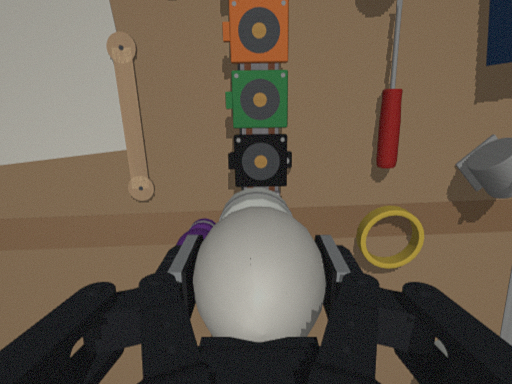

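jog_arm:
  rows:
    - [[0,0,1,-0.09,0,0],[0,0,3,-0.09,0,0],[0,-0.8,4.5,0,0,0],[0,-0.8,4.5,0,0,0],[0,-0.8,4,0,0,0],[0,-0.6,2.5,0,0,0],[0,-0.2,1,0,0,0],[0,0,0,0,0,0],[0,0,0,0,0,0]]

```text
time_s: 44.98
eef_pos: [0.5077, -0.0886, 0.2689]
eef_rot: [0.459, 0.542, -0.464, 0.529]
ft_force: [0.1, -1.4, -2.5]
opening: 0.628
```

```bash
python3 - <<'E'
from h import *
goal([PLACE[3][0],PLACE[3][1]+.001,.16],.147)
E
```

```text
t 44.98 pos [ 0.5077 -0.0886  0.2689] shift cm [10.89  0.5   1.59] turn [ 0.001 -0.009  0.019] q6 -0.54 F [ 0.1 -1.4 -2.5] open 0.628
```

jog_arm:
  rows:
    - [[0,0.3,0.8,0.001,-0.009,0.019],[0,0.2,0.8,0,0,0],[0,0,0,0,0,0],[2,0,0,0,0,0],[3,0,0,0,0,0],[2.5,0,0,0,0,0],[2,0,0,0,0,0],[0,0,0,0,0,0]]

```text
time_s: 45.98
eef_pos: [0.5173, -0.1025, 0.1727]
eef_rot: [0.462, 0.535, -0.46, 0.538]
ft_force: [-1.0, -0.0, -1.8]
opening: 0.624
```

```bash
python3 - <<'E'
from h import *
goal([PLACE[3][0],PLACE[3][1]+.001,.06],.147)
s=read_state();im=snapshot("wrist")[:,:,::-1].copy()
print(projw(s,place([.5312,-.2145,.1466],[[x,.153,.053] for x in(.04,-.04)])).round(1))
cv2.imwrite("pics/w24.png",im)
E
```

```text
t 45.98 pos [ 0.5173 -0.1025  0.1727] shift cm [11.27 -0.24  0.08] turn [ 0.004  0.001 -0.005] q6 -0.56 F [-1.  -0.  -1.8] open 0.624
[[302.8 140.9]
 [206.8 140.5]]
```

View pics/w24.png

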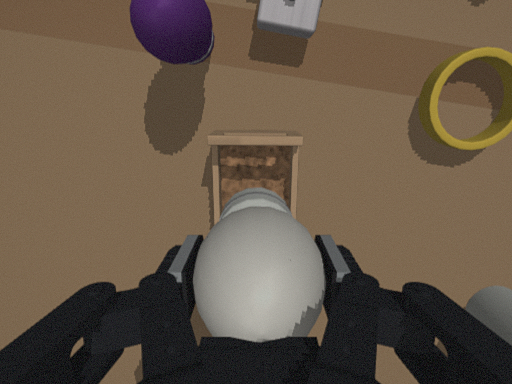

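jog_arm:
  rows:
    - [[0,-0.2,0.05,0.004,0.001,-0.005],[0,0,0,0,0,0],[1.5,0,0,0,0,0],[2,0,0,0,0,0],[2,0,0,0,0,0],[2,0,0,0,0,0],[1,0,0,0,0,0],[0,0,0,0,0,0]]

```text
time_s: 47.02
eef_pos: [0.5182, -0.1046, 0.0871]
eef_rot: [0.463, 0.532, -0.461, 0.538]
ft_force: [-0.1, -0.7, -1.9]
opening: 0.629
```

```bash
python3 - <<'E'
from h import *
goal([PLACE[3][0],PLACE[3][1]+.001,.06],.147)
E
```

```text
t 47.02 pos [ 0.5182 -0.1046  0.0871] shift cm [ 2.71 -0.3  -0.14] turn [-0.001  0.005 -0.006] q6 -0.56 F [-0.1 -0.7 -1.9] open 0.629
```

jog_arm:
  rows:
    - [[0,-0.3,-0.1,0,0.005,-0.006],[0.8,0,0,0,0,0],[0.8,0,0,0,0,0],[0.6,0,0,0,0,0],[0.5,0,0,0,0,0]]

```text
time_s: 47.65
eef_pos: [0.5165, -0.1047, 0.0605]
eef_rot: [0.463, 0.534, -0.461, 0.537]
ft_force: [0.8, -0.0, -1.7]
opening: 0.624
```

jog_arm:
  rows:
    - [[0.25,0,0,0,0,0]]

```text
time_s: 47.78
eef_pos: [0.5163, -0.1046, 0.0574]
eef_rot: [0.463, 0.534, -0.461, 0.536]
ft_force: [0.3, -0.1, -1.0]
opening: 0.629
```

jog_arm:
  rows:
    - [[0.15,0,0,0,0,0]]

```text
time_s: 47.9
eef_pos: [0.5163, -0.1046, 0.0557]
eef_rot: [0.463, 0.534, -0.461, 0.536]
ft_force: [0.6, -0.2, -1.8]
opening: 0.624
```

jog_arm:
  rows:
    - [[0.15,-0.1,0,0,0,0]]

```text
time_s: 48.02
eef_pos: [0.5154, -0.1048, 0.0542]
eef_rot: [0.463, 0.534, -0.461, 0.536]
ft_force: [0.5, 0.0, -2.5]
opening: 0.626
```

jog_arm:
  rows:
    - [[0.12,0,0,0,0,0]]

```text
time_s: 48.15
eef_pos: [0.5154, -0.1048, 0.0531]
eef_rot: [0.463, 0.534, -0.461, 0.536]
ft_force: [-2.7, 0.3, 8.3]
opening: 0.627
```

jog_arm:
  rows:
    - [[0.1,0,0,0,0,0]]

```text
time_s: 48.28
eef_pos: [0.5155, -0.105, 0.0531]
eef_rot: [0.462, 0.534, -0.461, 0.537]
ft_force: [-4.5, -1.1, 11.2]
opening: 0.628
```

Contact; release, lift clear and check.

jog_arm:
  rows:
    - [[0,0,0,0,0,0]]

```text
time_s: 48.4
eef_pos: [0.5156, -0.1051, 0.0535]
eef_rot: [0.462, 0.534, -0.461, 0.537]
ft_force: [0.3, -0.7, -2.2]
opening: 0.628
```

jog_arm:
  rows:
    - [[0,0,0,0,0,0],[0,0,0,0,0,0],[0,0,0,0,0,0],[0,0,0,0,0,0],[-2,0,0,0,0,0],[-4,0,0,0,0,0],[-4,0,0,0,0,0],[-5,0,0,0,0,0],[-5,0,0,0,0,0],[0,0,0,0,0,0],[0,0,0,0,0,0]]
  hand: 100

```text
time_s: 49.78
eef_pos: [0.5143, -0.1046, 0.2586]
eef_rot: [0.462, 0.534, -0.462, 0.536]
ft_force: [-0.5, 0.7, -0.2]
opening: 0.998
```

```bash
python3 - <<'E'
from h import *
r=lambda i:cv2.resize(i[:,:,::-1],None,fx=4,fy=4)
cv2.imwrite("pics/f.png",np.vstack([r(snapshot("side")[170:245,250:420]),r(snapshot("scene")[160:235,90:260])]))
s=read_state();print(s["dq"].round(3),s["eef_pos"])
E
```

```text
[ 0.001  0.01   0.008 -0.     0.001 -0.002] [ 0.5142488  -0.10460082  0.25819057]
```

View pics/f.png

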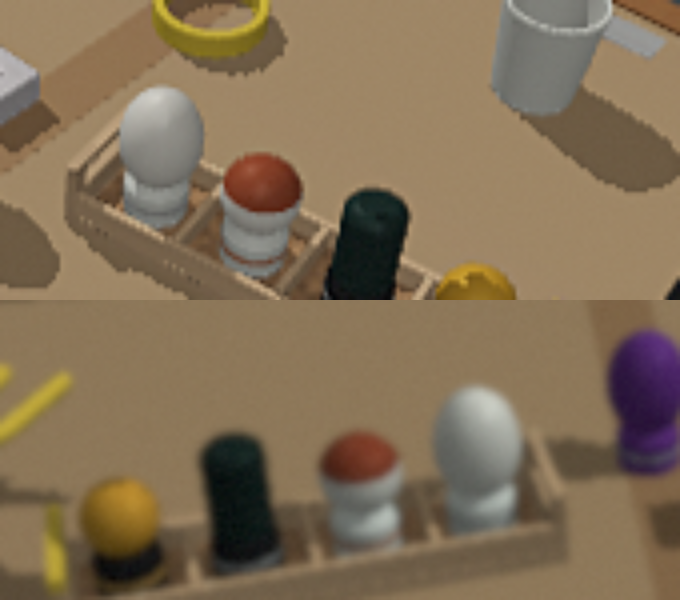

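All four heads stand upright in order (ball at the tape, then tube, crown and egg), and the purple one has not moved.

```bash
python3 -c "
from rig import *
print(hand_in())"
```

```text
the job is handed in; nothing more can be done
None
```

All four lamp heads are in the packing carrier, and the job is handed in at about 50 s of the 112 s allowed. From the yellow-taped end the order is amber ball, dark tube, copper-topped ball, white egg, which matches their order from the grey power feed unit.

- **Final check:** the last side and scene pictures show each head upright in its own place. The gripper was open and about 12 cm above the tallest head. The purple egg and the blue look-alike of the feed were not touched.
- **Setting down:** the tube, copper-topped ball and egg touched the cork at about 6 to 14 N before I let go. The measured heights at contact matched the cork floor to within about 1 mm.
- **Ball set down harder:** small moves after contact showed no force, because each row starts again from the measured pose. To be sure of contact I lifted it 1 cm and lowered it again. The wrist force then reached about 51 N, which is under the 120 N limit, and the ball stayed upright.

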